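# Unload the routing jig with the left-hand nut

## Robot

A 6-joint arm with a two-finger parallel gripper is mounted at the origin on the work surface. World frame = base frame: x ahead of the robot, y to its left, z up, the work surface at z = 0. Lengths are in mm, angles in rad, forces in N, time in s.
With the tool pointing down it reaches from about 350 to 975 mm from the base axis. Payload 7.1 kg.
Tool frame: the origin (TCP) lies on the centre line of the jaws, within the pads' length; the fingertips stand 14 mm ahead of it and the grasp point (between the pads) lies 5 mm behind it; x points along the fingers, z is the direction in which the jaws open and shut, and the axes are right-handed (so a half turn about x gives the same grasp; the last joint's range is limited). The gripper opens to 88 mm and grips with 3 to 60 N. Pads are 20 mm wide; open, the fingers measure 115 mm over their backs; the gripper's body (75 mm by 178 mm) begins 61 mm behind the grasp point.
Start: joints at [-1.277, 0.423, 1.63, -0, 1.089, -0.019], TCP at [192.345, -594.65, 236.675] pointing down, gripper open.
Joint ranges: [-3, 3], [-0.9, 2.11], [0.09, 2.58], [-1.31, 4.45], [0.11, 2.69], [-2.54, 2.54]. Speed limits (rad/s): [2.39, 2.39, 3.01, 3.14, 3.14, 3.14].

## Interface

Orientations are given as a rotation vector (axis times angle).
In Python, from workcell import ctrl gives the robot as it stands.
- The arm moves only by the tool servo_tool, never from a script. Its argument "plan" is a list that holds one entry, the list of rows, each a list of 7 numbers: the shift along the tool's x, y, z in cm, then the turn, a rotation vector about the tool's x, y, z in rad, then the finger opening in cm, from 0 to 8.78. A call has 1 to 8 rows; each row is the pose to reach, as a shift and turn from the pose commanded when the call began, along the tool's axes at that moment; what a row does not reach only later rows make up. A row lasts 1/12 s, in which the tool goes at most 41.7 mm and 7.16 degrees, less where a joint would pass 70% of its speed; a pose out of reach is approached as far as the arm can. A call with a gripper value outside its range is refused whole. The fingers move at their own pace and stop on an object; the grip force is fixed at half the most. Time passes only in rows, so rows that repeat a pose let the fingers close. It gives the time, the measured TCP pose, the force and the opening at its end, in the units of the state.
- ctrl.get_obs(): the state, without advancing time (a new reading comes with each control period).
- ctrl.get_image(name): name is "scene" or "top" or "wrist"; returns the picture (480x640x3 uint8, red, green, blue); there is no depth.
- ctrl.calibration(name): a dict with "K" (3x3 intrinsics, pixels), "view" (4x4, takes a point from world to camera coordinates). Camera axes: x right, y up, looking along -z (the intrinsics and any distortion apply to the point x, -y, -z); pixel columns grow to the right and rows downward; lengths in mm; the calibration is good to about 2 mm. A picture is of the moment at which its call begins: read the wrist's pose just before it. calibration takes no time and is no camera call; for the wrist camera it gives the pose at the moment of the call.
- ctrl.close_job(): hands the job in, once; it reports no verdict.
The state is a dict: "t": time; "qpos": joint angles; "qvel": joint speeds; "joint_torque": joint torques, N m; "ee_pos": TCP position; "orientation": TCP orientation; "ft_force": force on the tool from outside, world axes, zero at the start; "moment": the same for the moment, N m; "width": finger opening in mm.
Only numpy, scipy, OpenCV 4.12 (cv2) and the standard library are available. Lean on these libraries where they do the work, as an engineer would, in place of code of your own. Each camera call takes 0.05 s, during which the arm holds its last target.

## Task

Unload the routing jig: its wing nut has a left-hand thread, so loosen it the right way (never force it tighter on the bar) until its collar stands clear of the keeper bar, then draw the slotted bar out sideways from under the nut and lay it flat, grip up, in the long slot of the storage tray. After that put every block from the jig into its own bay, the one whose tag shows as many dots, dots up and flat on the bay's floor, and leave the empty nut run back down its stud, all the way or nearly; leave the bottle, mug and brush where they stand.

Things in the scene. Friction and masses are not known exactly. Their poses are not given: they have to be found in the camera images.
- nut (a joint): Angle (rad) of the wing nut. LEFT-HAND thread: the value grows as the nut turns CLOCKWISE seen from above, which loosens it and raises it 1.8 mm per rad. Starts tight at 0 to 0.4; above 3.3 its collar begins to clear the bar's recess, 5.3 to 5.9 is comfortable, upper stop 6.1. Counter-clockwise tightens: below -0.3 over-tightens it on the bar; with the bar out it bottoms on the stud's shoulder at -0.5. Takes 0.1 Nm, stays where left.
- nut_grip (a point): Middle of the nut's upright black wing, 50 long (point x) x 16 thick (y) x 30 mm high, z up; it turns and rises with the nut. Below the wing (16 mm under this point) is a round steel collar 34 mm across, 10 mm thick, its underside 26 mm below this point; when tight it sits 5 mm deep in the bar's recess. The nut never leaves its stud.
- jig: Fixed jig: plywood base 130 (x) x 332 (y) x 12 mm, origin at the centre of its underside, z up. The bar rests on two dark posts, tops 43 mm above the bench: 56 x 60 mm at y = +127 mm (12 mm stud and nut in its middle), 56 x 14 mm at y = -152 mm. Between them 2 to 4 blocks lie on the base, long sides along x, at y = 43, -7, -57, -107 mm in any order, 26 mm apart.
- bar_grip (a point): Middle of the grip on the loose wooden keeper bar: upright dark block 20 (x) x 52 (y) x 34 mm high; the axes are the bar's and at the start match the jig's. The bar is 14 mm thick (underside 31 mm below this point), 40 mm wide, 317 mm long, from 154 mm on the -y side to 163 mm on the +y side of this point; 0.25 kg give or take.
- bar_head (a point): Centre of the underside of the bar's 62 x 62 mm head, round the stud at the start. A 20 mm slot runs from here out to the head's +x side; on top is a recess 40 mm square, 6 mm deep, that holds the nut's collar. With the nut tight the bar can neither lift nor slide. With it loose (say 5.6), lift the bar 2 mm (4 at most), draw it 55 mm or more to its own -x, then lift it away.
- bar_slot (a point): Centre of the floor of the bar's long storage slot in the tray, 8 mm above the bench: 74 (x) x 330 (y) mm inside, walls 4 mm thick and 8 mm high. The bar lies in it flat, grip up, either way round: its middle (5 mm from the grip's middle towards the head) over this point, the grip's middle 31 mm above it.
- tray: Fixed plywood storage tray 242 (x) x 348 (y) x 8 mm, origin at the centre of its underside, z up. The long bar slot runs along its far side (x = +75 mm); the four block bays stand side by side along y, 60 mm apart, at x = -28 mm, in any order.
- block1_center (a point): Centre of the loose maple block with one dark dot on top: 40 (x) x 24 (y) x 30 mm high, about 22 g, z up (dots on top). May be absent. It starts under the keeper bar.
- bay1: Fixed storage bay of the 40 mm block: a frame of walls 4 mm thick and 8 mm high round a space 52 (x) x 36 (y) mm; origin at the centre of its floor, 8 mm above the bench, z up. Its white tag, 70 mm to its -x side, has one black dot.
- block2_center (a point): Centre of the loose maple block with two dark dots on top: 50 (x) x 24 (y) x 30 mm high, about 27 g, z up (dots on top). May be absent. It starts under the keeper bar.
- bay2: Fixed storage bay of the 50 mm block: a frame of walls 4 mm thick and 8 mm high round a space 62 (x) x 36 (y) mm; origin at the centre of its floor, 8 mm above the bench, z up. Its white tag, 70 mm to its -x side, has two black dots.
- block3_center (a point): Centre of the loose maple block with three dark dots on top: 60 (x) x 24 (y) x 30 mm high, about 32 g, z up (dots on top). May be absent. It starts under the keeper bar.
- bay3: Fixed storage bay of the 60 mm block: a frame of walls 4 mm thick and 8 mm high round a space 72 (x) x 36 (y) mm; origin at the centre of its floor, 8 mm above the bench, z up. Its white tag, 70 mm to its -x side, has three black dots.
- block4_center (a point): Centre of the loose maple block with four dark dots on top: 70 (x) x 24 (y) x 30 mm high, about 38 g, z up (dots on top). May be absent. It starts under the keeper bar.
- bay4: Fixed storage bay of the 70 mm block: a frame of walls 4 mm thick and 8 mm high round a space 82 (x) x 36 (y) mm; origin at the centre of its floor, 8 mm above the bench, z up. Its white tag, 70 mm to its -x side, has four black dots.
- glue: Bystander: white glue bottle 56 mm across, 110 mm tall, origin at its foot.
- mug: Bystander: blue mug 76 mm across, 90 mm tall, origin at its foot.
- brush: Bystander: hand brush lying on the bench.
There are look-alikes about, which are no part of the job. Leave any green or pink look-alike of the part that bears block2_center alone.

How it is judged (in metres and radians):
On the way, in this order (a step that is already met when the one before it is completed fails the run):
1. the left-hand nut is loosened, clockwise (value of joint nut above 3 rad), for 0.2 s.
2. the keeper bar lies flat in its long slot (x of bar_grip in the frame of bar_slot between -0.015 and 0.015 m and y of bar_grip in the frame of bar_slot between -0.02 and 0.02 m and z of bar_grip in the frame of bar_slot below 0.038 m and angle between bar_grip's own z axis and vertical below 0.12 rad and angle between the y axis of bar_grip and the y axis of bar_slot, either way round below 0.15 rad), for 0.3 s.
At the end, for the whole second after the job is handed in: The bar lies flat, grip up, in the long slot (grip within 15 mm across, 20 mm along); every block present lies flat, dots up, on the floor of the bay with its number of dots (within 11 mm each way, turned under 20 degrees); the nut is back down (below 0.6 rad); all at rest (all of step 2 and value of joint nut below 0.6 rad and x of block1_center in the frame of bay1 between -0.011 and 0.011 m and y of block1_center in the frame of bay1 between -0.011 and 0.011 m and z of block1_center in the frame of bay1 below 0.021 m and angle between each of block1_center, block2_center, block3_center, block4_center's own z axis and vertical below 0.15 rad and angle between the x axis of block1_center and the x axis of bay1, either way round below 0.35 rad and x of block2_center in the frame of bay2 between -0.011 and 0.011 m and y of block2_center in the frame of bay2 between -0.011 and 0.011 m and z of block2_center in the frame of bay2 below 0.021 m and angle between the x axis of block2_center and the x axis of bay2, either way round below 0.35 rad and x of block3_center in the frame of bay3 between -0.011 and 0.011 m and y of block3_center in the frame of bay3 between -0.011 and 0.011 m and z of block3_center in the frame of bay3 below 0.021 m and angle between the x axis of block3_center and the x axis of bay3, either way round below 0.35 rad and x of block4_center in the frame of bay4 between -0.011 and 0.011 m and y of block4_center in the frame of bay4 between -0.011 and 0.011 m and z of block4_center in the frame of bay4 below 0.021 m and angle between the x axis of block4_center and the x axis of bay4, either way round below 0.35 rad and linear speed of each of bar, block1, block2, block3, block4 below 0.02 m/s); the robot touches nothing.
It fails at once if the nut is over-tightened on the bar (turned counter-clockwise past -0.3 rad with the bar in place) (value of joint nut below -0.3 rad and horizontal distance between bar_head and nut_grip below 0.03 m).
It fails at once if a bystander is pushed more than 4 cm or tipped (distance of any of glue, mug, brush from where it was at the start of the episode above 0.04 m or angle between any of glue, mug's own z axis and vertical above 0.5 rad).
Of block1, block2, block3, block4 only 2 to 4 are there at a start; the rules pass over those that are not, and their reading is None.
At some moment in a run one of block1, block2, block3, block4 may be knocked a few centimetres aside while the robot is not near it.
Once in a run the grip may slacken for a moment while it holds something.
It also fails if it takes over 210 s, if anything falls off the work surface, if the arm or the gripper's body presses on something with over 40 N, if the wrist force passes 120 N, or if a joint passes its speed limit or range.

## Working session

There is one attempt and no reset: what is moved stays moved. The work goes in short steps, Python scripts to look and compute and a tool call to move; the robot and the scene stay as the last step left them, time stands still between calls to the robot, and variables do not carry over. Pictures are saved under pics/ and viewed, and the job is handed in when it is done.

Besides the shell and the picture viewer there is one more tool, called after "Request:" as name([rows], argument=value, ...), one row to a line, values as JSON. servo_tool: Moves the arm, as the interface text tells. Its arguments: {"type":"object","properties":{"plan":{"type":"array","items":{"type":"array","items":{"type":"array","items":{"type":"number"}}}}},"required":["plan"]}

```bash
mkdir -p pics; ls; cat > h.py <<'E'
from workcell import ctrl
import numpy as np, cv2
from scipy.spatial.transform import Rotation as R
def snap(name,fn):
    cal=ctrl.calibration(name); im=ctrl.get_image(name)
    cv2.imwrite('pics/'+fn,cv2.cvtColor(im,cv2.COLOR_RGB2BGR)); return im,cal
E
python3 - <<'E'
from h import *
np.set_printoptions(precision=4,suppress=True)
print(ctrl.get_obs())
for n in ['scene','top','wrist']:
    im,c=snap(n,n+'0.png'); print(n,c)
E
```

```text
pics
{'t': 0.0, 'qpos': array([-1.277 ,  0.4238,  1.6307, -0.    ,  1.0886, -0.019 ]), 'qvel': array([-0.0006, -0.0015, -0.0012,  0.0002,  0.0007,  0.0011]), 'joint_torque': array([  0.0003, -54.4622, -27.3666,   0.0644,   0.0226,  -0.0001]), 'ee_pos': array([ 192.2014, -594.1458,  235.9044]), 'orientation': array([ 0.9767,  1.3424, -0.9751]), 'ft_force': array([ 0.3208,  0.2784, -0.0813]), 'moment': array([ 0.0156, -0.0025, -0.0214]), 'width': 87.74403504989999}
scene {'K': array([[451.9352,   0.    , 320.439 ],
       [  0.    , 451.9352, 232.6465],
       [  0.    ,   0.    ,   1.    ]]), 'view': array([[    0.2032,     0.9791,    -0.0134,  -114.4372],
       [   -0.5776,     0.1309,     0.8058,   255.6961],
       [    0.7906,    -0.1559,     0.5921, -1351.4027],
       [    0.    ,     0.    ,     0.    ,     1.    ]])}
top {'K': array([[545.281 ,   0.    , 318.2549],
       [  0.    , 545.281 , 233.2662],
       [  0.    ,   0.    ,   1.    ]]), 'view': array([[    0.0136,    -0.9999,    -0.0076,     4.0185],
       [    0.9899,     0.0124,     0.1413,  -567.5556],
       [   -0.1412,    -0.0095,     0.9899, -1144.3291],
       [    0.    ,     0.    ,     0.    ,     1.    ]])}
wrist {'K': array([[407.1639,   0.    , 312.4064],
       [  0.    , 407.1639, 236.6811],
       [  0.    ,   0.    ,   1.    ]]), 'view': array([[   0.3091,   -0.951 ,   -0.0025, -623.3359],
       [   0.9156,    0.2983,   -0.2696,   32.931 ],
       [   0.2571,    0.081 ,    0.963 , -390.3085],
       [   0.    ,    0.    ,    0.    ,    1.    ]])}
```

View pics/top0.png

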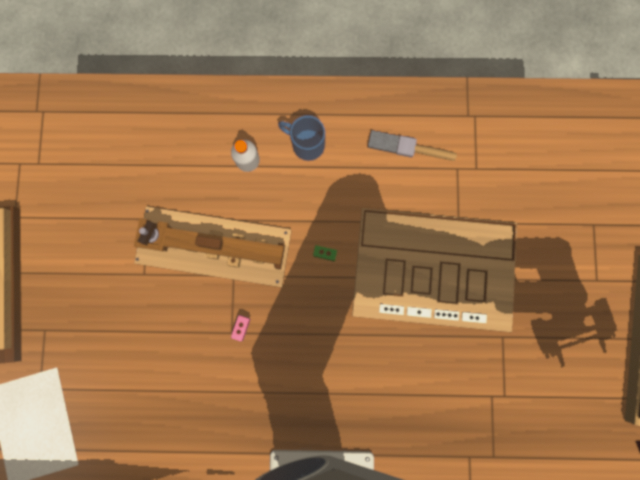

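View pics/scene0.png

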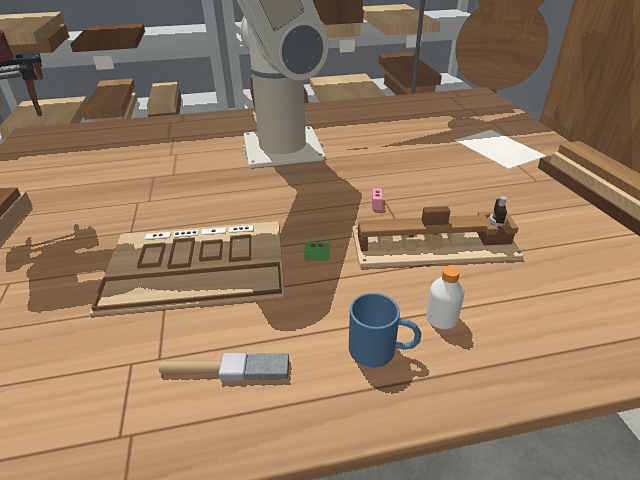

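View pics/wrist0.png

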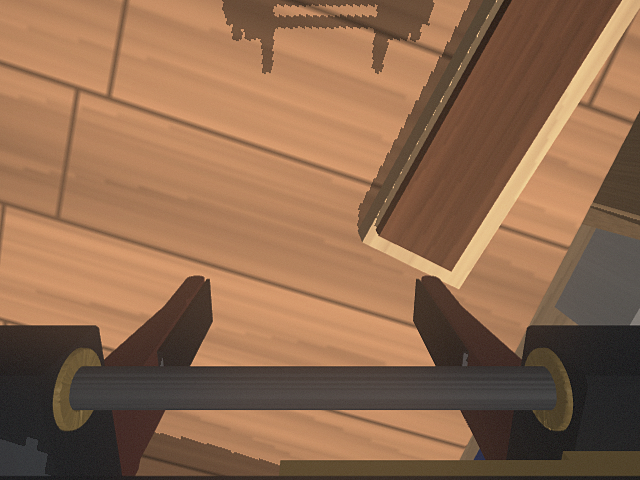

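```bash
cat >> h.py <<'E'
def ray(cal,u,v,z):
    K,V=cal['K'],cal['view']; Rm,t=V[:3,:3],V[:3,3]
    d=np.array([(u-K[0,2])/K[0,0],-(v-K[1,2])/K[1,1],-1.0]); C=-Rm.T@t; D=Rm.T@d
    return C+D*(z-C[2])/D[2]
def proj(cal,P):
    p=cal['view'][:3,:3]@np.array(P,float)+cal['view'][:3,3]; K=cal['K']
    return np.array([K[0,0]*p[0]/-p[2]+K[0,2], K[1,1]*(-p[1])/-p[2]+K[1,2]])
E
python3 - <<'E'
import cv2
a=cv2.imread('pics/top0.png')
cv2.imwrite('pics/top0a.png',cv2.resize(a[195:295,125:300],None,fx=4.5,fy=4.5,interpolation=cv2.INTER_CUBIC))
cv2.imwrite('pics/top0b.png',cv2.resize(a[200:340,345:525],None,fx=4.2,fy=4.2,interpolation=cv2.INTER_CUBIC))
E
```

```text
(no output)
```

View pics/top0a.png

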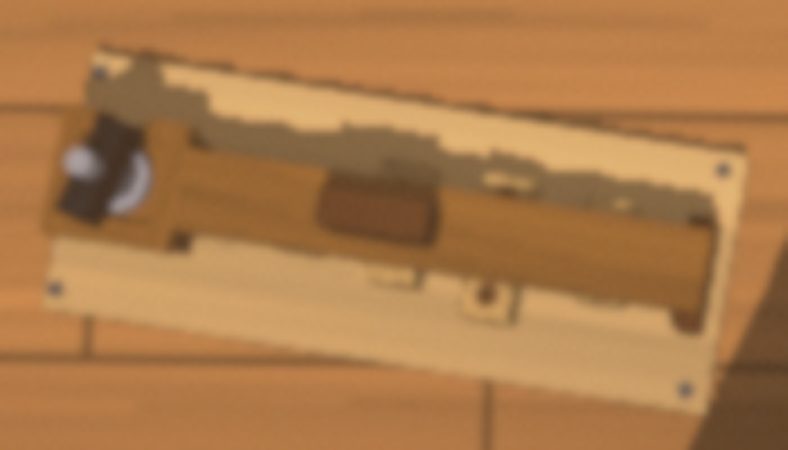

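View pics/top0b.png

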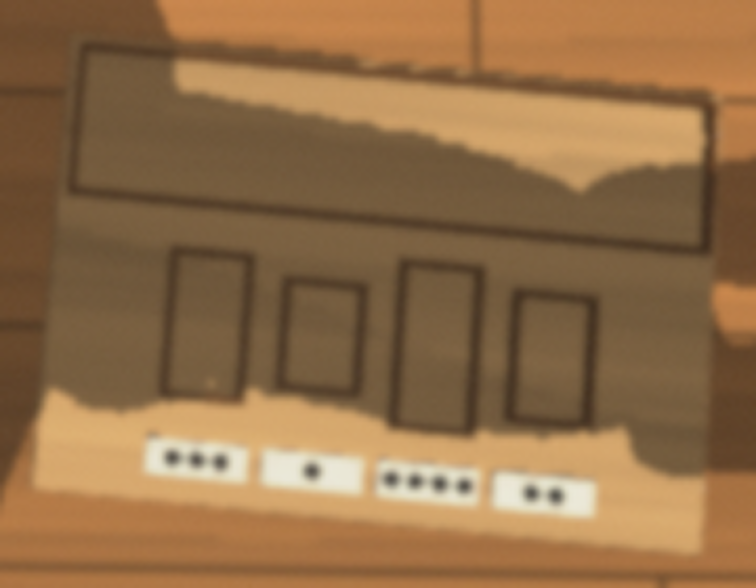

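```bash
python3 - <<'E'
from h import *
np.set_printoptions(precision=4,suppress=True)
c=ctrl.calibration('top')
def fit(M,W):
    M=np.array(M,float);W=np.array(W)[:,:2]; m=M.mean(0);w=W.mean(0)
    H=(M-m).T@(W-w); th=np.arctan2(H[0,1]-H[1,0],H[0,0]+H[1,1])
    Rm=np.array([[np.cos(th),-np.sin(th)],[np.sin(th),np.cos(th)]])
    o=w-Rm@m; return o,th,(W-(M@Rm.T+o))
P=[(98,50),(745,150),(708,410),(47,308)]
W=[ray(c,125+u/4.5,195+v/4.5,12) for u,v in P]
print('jig',fit([(65,166),(65,-166),(-65,-166),(-65,166)],W))
P=[(72,37),(718,92),(702,553),(33,488)]
W=[ray(c,345+u/4.2,200+v/4.2,8) for u,v in P]
o,th,r=fit([(121,174),(121,-174),(-121,-174),(-121,174)],W)
print('tray',o,th,r)
for u,v in [(180,325),(322,337),(437,348),(552,357)]:
    p=ray(c,345+(u if u!=180 else 206)/4.2,200+v/4.2,16)[:2]; 
    print(np.array([[np.cos(th),np.sin(th)],[-np.sin(th),np.cos(th)]])@(p-o))
E
```

```text
jig (array([540.5957, 243.9155]), np.float64(-0.1388946206080119), array([[ 0.333 , -1.5878],
       [-0.1634,  3.0708],
       [ 0.0678,  0.4655],
       [-0.2374, -1.9485]]))
tray [ 495.9159 -248.4174] -0.07783655272186576 [[-1.3183 -1.6905]
 [ 0.1889  1.9971]
 [-0.1484  0.47  ]
 [ 1.2779 -0.7766]]
[-27.6479  90.9072]
[-28.391   30.3552]
[-28.6615 -29.5137]
[-27.896  -89.2038]
```

```bash
cat >> h.py <<'E'
def goto(x,y,z,a=None,alt=False):
    """a: world angle of jaw direction (tool z) mod pi; None keeps"""
    o=ctrl.get_obs(); Rm=R.from_rotvec(o['orientation']).as_matrix()
    d=(np.array([x,y,z])-o['ee_pos'])
    if a is None: a=np.arctan2(Rm[1,2],Rm[0,2])
    best=None
    for k in (0,1):
        aa=a+k*np.pi
        X=np.array([0,0,-1.]);Z=np.array([np.cos(aa),np.sin(aa),0]);Y=np.cross(Z,X)
        T=np.stack([X,Y,Z],1); rv=R.from_matrix(Rm.T@T).as_rotvec()
        if best is None or np.linalg.norm(rv)<np.linalg.norm(best[0]): best=(rv,aa)
    rv=best[0]
    print('shift cm',np.round(Rm.T@d/10,2),'rv',np.round(rv,3),'| q',np.round(o['qpos'],2),'pos',np.round(o['ee_pos'],1),'w',round(o['width'],1),'t',round(o['t'],2),'f',np.round(o['ft_force'],1), 'jaw ang',round(np.arctan2(Rm[1,2],Rm[0,2]),3))
E
python3 - <<'E'
from h import *
np.set_printoptions(precision=3,suppress=True)
o=ctrl.get_obs();Rm=R.from_rotvec(o['orientation']).as_matrix();print(Rm)
V=ctrl.calibration('wrist')['view'];C=-V[:3,:3].T@V[:3,3]
print('cam in tool',Rm.T@(C-o['ee_pos']),'fwd',Rm.T@(-V[2,:3]),'up',Rm.T@V[1,:3])
goto(420,300,300)
E
```

```text
[[-0.     0.951  0.308]
 [ 0.001  0.308 -0.951]
 [-1.     0.    -0.001]]
cam in tool [-147.186   74.392   -0.526] fwd [ 0.963 -0.27  -0.001] up [ 0.27   0.963 -0.002]
shift cm [ -6.3   49.19 -78.09] rv [-0.    -0.001 -0.   ] | q [-1.28  0.42  1.63  0.    1.09 -0.02] pos [ 192.2 -594.3  236.1] w 88.2 t 0.15 f [-0.7 -0.5  1. ] jaw ang -1.258
```

Request:
servo_tool([
  [[-4,29,-17,-1,0,0,8.5],[-4,29,-17,-1,0,0,8.5],[-4,29,-17,-1,0,0,8.5],[-4,29,-17,-1,0,0,8.5],[-4,29,-17,-1,0,0,8.5],[-4,29,-17,-1,0,0,8.5],[-4,29,-17,-1,0,0,8.5],[-4,29,-17,-1,0,0,8.5]],
])

```text
t: 0.82
ee_pos: [413.4, -345.7, 276.2]
orientation: [0.198, 1.562, -0.198]
ft_force: [0.8, -1.1, -0.5]
width: 84.8
```

```bash
python3 - <<'E'
from h import *
goto(540,60,270,0.6)
goto(558,370,260,1.19)
E
```

```text
shift cm [ 0.63 42.45  2.15] rv [-0.852 -0.    -0.   ] | q [-0.72  0.25  1.78 -0.    1.11 -0.47] pos [ 413.4 -345.7  276.2] w 84.8 t 0.82 f [ 0.8 -1.1 -0.5] jaw ang -0.252
shift cm [ 1.63 72.92 -3.84] rv [-1.442 -0.    -0.   ] | q [-0.72  0.25  1.78 -0.    1.11 -0.47] pos [ 413.4 -345.7  276.2] w 84.8 t 0.82 f [ 0.8 -1.1 -0.5] jaw ang -0.252
```

Request:
servo_tool([
  [[0.6,33,1.5,-0.8,0,0,8.5],[0.6,33,1.5,-0.8,0,0,8.5],[0.6,33,1.5,-0.8,0,0,8.5],[0.6,33,1.5,-0.8,0,0,8.5],[0.6,33,1.5,-0.8,0,0,8.5],[0.6,33,1.5,-0.8,0,0,8.5],[0.6,33,1.5,-0.8,0,0,8.5],[0.6,33,1.5,-0.8,0,0,8.5]],
])

```text
t: 1.48
ee_pos: [511.3, -30.0, 270.0]
orientation: [-0.427, 1.528, 0.427]
ft_force: [0.5, -0.3, 0.3]
width: 85.1
```

```bash
python3 - <<'E'
from h import *
goto(558,370,230,1.19)
E
```

```text
shift cm [ 4.01 31.77 24.73] rv [-0.645  0.    -0.   ] | q [-0.08  0.22  1.84  0.    1.08 -0.63] pos [511.3 -30.  270. ] w 85.1 t 1.48 f [ 0.5 -0.3  0.3] jaw ang 0.545
```

Request:
servo_tool([
  [[3,31.8,24.7,-0.65,0,0,5],[3,31.8,24.7,-0.65,0,0,5],[3,31.8,24.7,-0.65,0,0,5],[3,31.8,24.7,-0.65,0,0,5],[3,31.8,24.7,-0.65,0,0,5],[3,31.8,24.7,-0.65,0,0,5],[3,31.8,24.7,-0.65,0,0,5],[3,31.8,24.7,-0.65,0,0,5]],
])

```text
t: 2.15
ee_pos: [550.2, 299.9, 244.9]
orientation: [-0.926, 1.365, 0.926]
ft_force: [0.4, 0.2, -0.4]
width: 49.7
```

```bash
python3 - <<'E'
from h import *
goto(558,370,230,1.19)
snap('wrist','w1.png')
E
```

```text
shift cm [1.49 1.86 6.8 ] rv [ 0.002 -0.    -0.   ] | q [ 0.48  0.42  1.62 -0.    1.11 -0.71] pos [550.2 299.9 244.9] w 49.7 t 2.15 f [ 0.4  0.2 -0.4] jaw ang 1.192
```

View pics/w1.png

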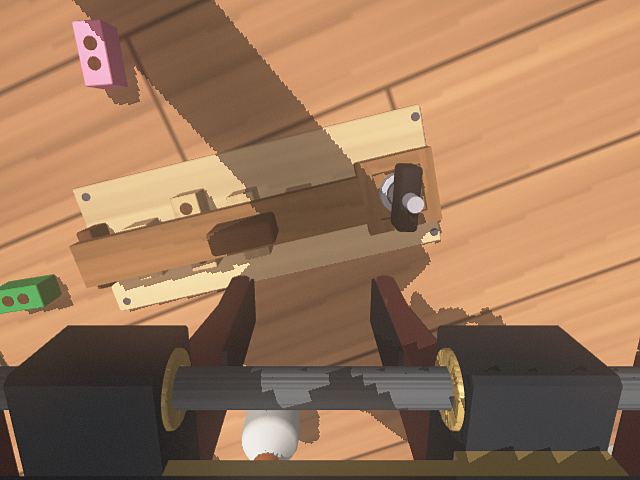

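```bash
cat >> h.py <<'E'
def tri(c1,p1,c2,p2):
    A=[];b=[]
    for c,p in ((c1,p1),(c2,p2)):
        P0=ray(c,*p,0);P1=ray(c,*p,200);d=(P1-P0)/np.linalg.norm(P1-P0);M=np.eye(3)-np.outer(d,d);A.append(M);b.append(M@P0)
    A=np.vstack(A);b=np.hstack(b);x,r,_,_=np.linalg.lstsq(A,b,rcond=None);return x,np.sqrt(r)
E
python3 - <<'E'
from h import *
np.set_printoptions(precision=2,suppress=True)
c1=ctrl.calibration('top');c2=ctrl.calibration('wrist')
print('tip',tri(c1,(142.8,230.6),c2,(415,204)))
a=cv2.imread('pics/w1.png')
cv2.imwrite('pics/w1a.png',cv2.resize(a[90:320,330:470],None,fx=5,fy=5,interpolation=cv2.INTER_CUBIC)[:600*2:2,::1][:600] if 0 else cv2.resize(a[130:260,340:470],None,fx=4.5,fy=4.5,interpolation=cv2.INTER_CUBIC))
o,th=np.array([540.6,243.9]),-.139
# project predicted things
Rm=np.array([[np.cos(th),-np.sin(th)],[np.sin(th),np.cos(th)]])
for nm,p,z in [('nut top',(0,127),93),('grip top',(0,-5),91),('jig c1',(65,166),12),('jig c2',(65,-166),12),('jig c3',(-65,-166),12),('jig c4',(-65,166),12)]:
    w=o+Rm@np.array(p); print(nm,w,proj(c2,[*w,z]))
E
```

```text
tip (array([566.98, 385.54,  73.98]), array([5.92]))
nut top [558.2  369.68] [392.55 202.9 ]
grip top [539.91 238.95] [223.14 242.05]
jig c1 [627.97 399.29] [427.9  241.85]
jig c2 [581.97  70.5 ] [106.27 315.14]
jig c3 [453.23  88.51] [ 55.39 192.27]
jig c4 [499.23 417.3 ] [404.7  105.49]
```

View pics/w1a.png

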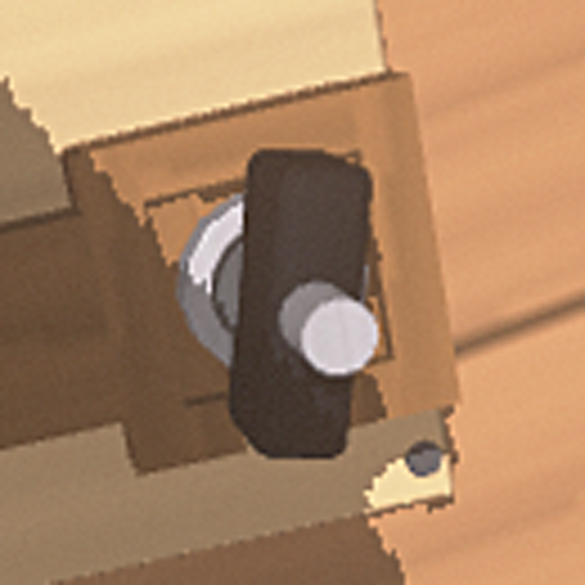

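Request:
servo_tool([
  [[1,0,5,0,0,0,5],[1,0,5,0,0,0,5],[1,0,5,0,0,0,5],[1,0,5,0,0,0,5],[1,0,5,0,0,0,5],[1,0,5,0,0,0,5]],
])

```text
t: 2.7
ee_pos: [568.9, 342.8, 235.7]
orientation: [-0.925, 1.366, 0.925]
ft_force: [1.0, 0.5, -0.1]
width: 49.8
```

```bash
cat >> h.py <<'E'
JO,JT=np.array([540.6,243.9]),-.139
def rot(th): return np.array([[np.cos(th),-np.sin(th)],[np.sin(th),np.cos(th)]])
def jw(x,y): return JO+rot(JT)@np.array([x,y],float)
E
python3 - <<'E'
from h import *
goto(558,370,230,1.19)
im,c2=snap('wrist','w2.png')
cv2.imwrite('pics/w2a.png',cv2.cvtColor(cv2.resize(im[120:260,270:410],None,fx=4.2,fy=4.2,interpolation=cv2.INTER_CUBIC),cv2.COLOR_RGB2BGR))
import pickle;pickle.dump(c2,open('w2.pkl','wb'))
for nm,p,z in [('nut top',(0,127),93),('grip top',(0,-5),91),('jig c1',(65,166),12),('jig c2',(65,-166),12),('jig c3',(-65,-166),12),('jig c4',(-65,166),12)]:
    w=jw(*p); print(nm,w,proj(c2,[*w,z]))
E
```

```text
shift cm [0.57 2.02 2.12] rv [ 0.001 -0.     0.   ] | q [ 0.52  0.48  1.54 -0.    1.12 -0.67] pos [568.9 342.8 235.7] w 49.8 t 2.7 f [ 1.   0.5 -0.1] jaw ang 1.191
nut top [558.19620929 369.67509061] [339.90822946 200.3306579 ]
grip top [539.90723585 238.94822478] [167.19612677 241.28437145]
jig c1 [627.97284749 399.29300345] [389.4267683  240.68506788]
jig c2 [581.97330825  70.49512878] [ 62.99165705 316.41256897]
jig c3 [453.22715251  88.50699655] [  6.5276383  191.01085188]
jig c4 [499.22669175 417.30487122] [361.21994781 100.48659651]
```

View pics/w2.png

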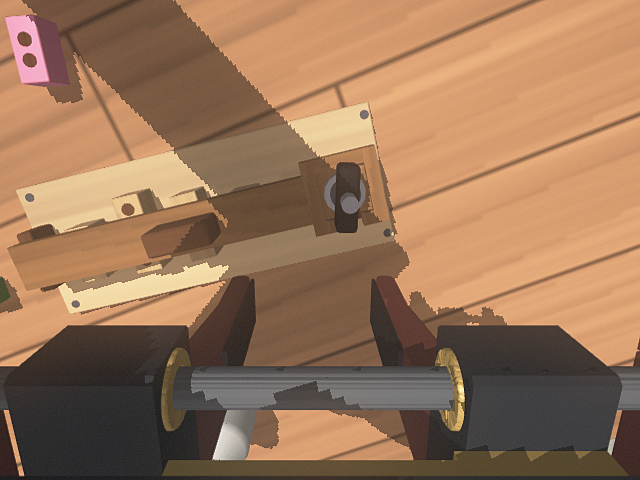

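View pics/w2a.png

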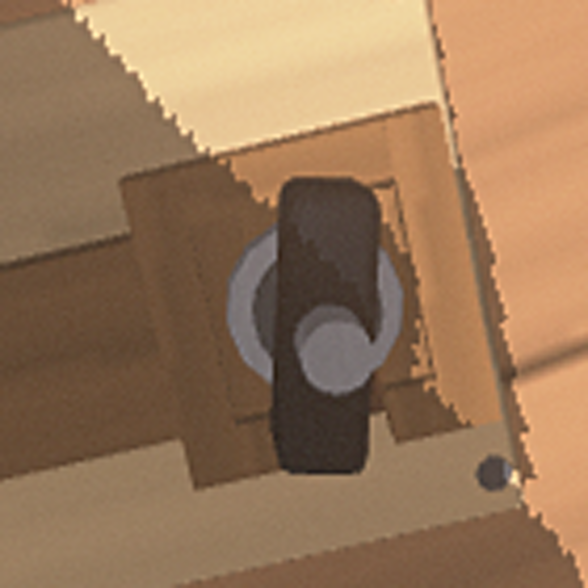

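```bash
cat >> h.py <<'E'
def fit(M,W):
    M=np.array(M,float);W=np.array(W)[:,:2]; m=M.mean(0);w=W.mean(0)
    H=(M-m).T@(W-w); th=np.arctan2(H[0,1]-H[1,0],H[0,0]+H[1,1])
    Rm=rot(th);o=w-Rm@m; return o,th,(W-(M@Rm.T+o))
E
python3 - <<'E'
from h import *
np.set_printoptions(precision=3,suppress=True)
import pickle;c2=pickle.load(open('w2.pkl','rb'))
W=[ray(c2,*p,12) for p in [(395,240),(72,313),(16,189),(370,102)]]
print(fit([(65,166),(65,-166),(-65,-166),(-65,166)],W))
# nut: wing top corners (crop) z=93
for pts in [[(283,178),(378,183),(366,473),(275,468)]]:
    w=np.array([ray(c2,270+u/4.2,120+v/4.2,93)[:2] for u,v in pts]);print(w,w.mean(0),np.linalg.norm(w[0]-w[3]),np.linalg.norm(w[0]-w[1]))
    d=(w[0]+w[1]-w[2]-w[3]);print('wing ang',np.arctan2(d[1],d[0]))
print('collar',ray(c2,270+315/4.2,120+307/4.2,62))
print('tip pos if xy',[ray(c2,270+338/4.2,120+357/4.2,z) for z in (93,110,125)])
print(ctrl.get_obs()['ee_pos'])
E
```

```text
(array([542.348, 251.688]), np.float64(-0.14555106238513799), array([[-1.45 , -2.084],
       [-0.534,  2.78 ],
       [ 0.889,  0.718],
       [ 1.096, -1.414]]))
[[532.228 377.561]
 [538.889 392.063]
 [585.47  372.976]
 [578.712 358.456]] [558.825 375.264] 50.25712418834735 15.958581112993837
wing ang 2.7521757669023312
collar [560.403 375.353  62.   ]
tip pos if xy [array([564.228, 375.573,  93.   ]), array([560.494, 375.301, 110.   ]), array([557.2  , 375.061, 125.   ])]
[568.974 342.94  235.842]
```

```bash
python3 - <<'E'
from h import *
goto(559.5,375,150,1.181)
E
```

```text
shift cm [8.58 2.07 2.62] rv [0.01 0.   0.  ] | q [ 0.52  0.48  1.54 -0.    1.12 -0.67] pos [569.  342.9 235.8] w 50.0 t 2.75 f [0.  0.2 0.2] jaw ang 1.191
```

Request:
servo_tool([
  [[8.6,2.1,2.6,0.01,0,0,5],[8.6,2.1,2.6,0.01,0,0,5],[8.6,2.1,2.6,0.01,0,0,5],[8.6,2.1,2.6,0.01,0,0,5],[8.6,2.1,2.6,0.01,0,0,5]],
])

```text
t: 3.17
ee_pos: [559.5, 375.7, 150.2]
orientation: [-0.918, 1.368, 0.918]
ft_force: [0.4, 0.9, 0.3]
width: 50.1
```

```bash
python3 - <<'E'
from h import *
goto(559.5,375,82,1.181)
im,c2=snap('wrist','w3.png')
import pickle;pickle.dump(c2,open('w3.pkl','wb'))
print(proj(c2,(559.5,375,93)),proj(c2,(559.5,375,112)))
E
```

```text
shift cm [ 6.82 -0.03 -0.07] rv [ 0.001 -0.     0.   ] | q [ 0.57  0.59  1.57 -0.    0.98 -0.61] pos [559.5 375.7 150.2] w 50.1 t 3.17 f [0.4 0.9 0.3] jaw ang 1.182
[309.14650837 267.1520302 ] [308.88587595 280.4858459 ]
```

View pics/w3.png

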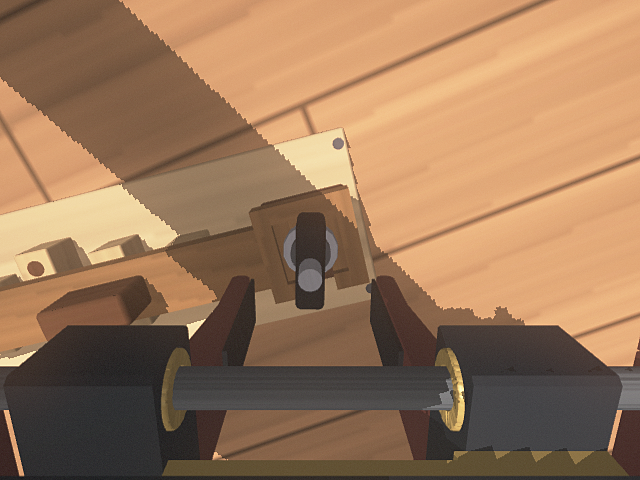

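```bash
python3 - <<'E'
from h import *
import pickle
np.set_printoptions(precision=2,suppress=True)
c2=pickle.load(open('w2.pkl','rb'));c3=pickle.load(open('w3.pkl','rb'))
im=cv2.imread('pics/w3.png')
cv2.imwrite('pics/w3a.png',cv2.resize(im[175:320,240:385],None,fx=4,fy=4,interpolation=cv2.INTER_CUBIC))
print('tip',tri(c2,(270+338/4.2,120+357/4.2),c3,(310.5,274)))
E
```

```text
tip (array([563.  , 375.06,  95.82]), array([1.07]))
```

View pics/w3a.png

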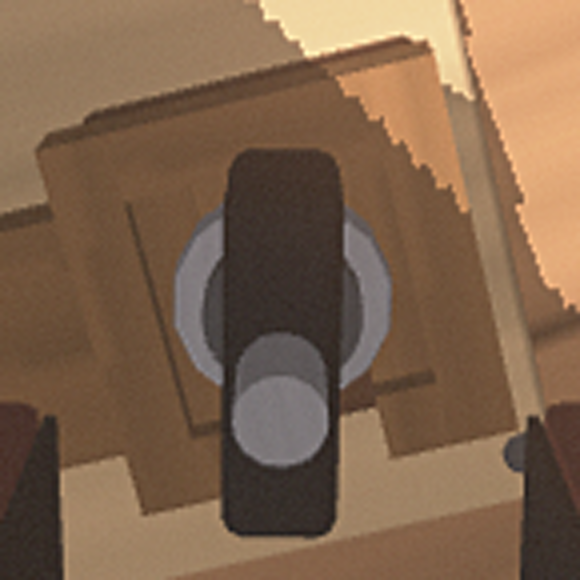

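```bash
python3 - <<'E'
from h import *
import pickle
np.set_printoptions(precision=2,suppress=True)
c2=pickle.load(open('w2.pkl','rb'));c3=pickle.load(open('w3.pkl','rb'))
print('tip',tri(c2,(270+338/4.2,120+357/4.2),c3,(309.9,279.8)))
print('collar3',ray(c3,310.6,248.6,62),'wing bottom end',ray(c3,240+279/4,175+533/4,93), ray(c2,270+321/4.2,120+471/4.2,93))
E
```

```text
tip (array([560.6 , 375.22, 108.95]), array([0.22]))
collar3 [559.14 375.87  62.  ] wing bottom end [581.74 366.23  93.  ] [582.21 365.76  93.  ]
```

Request:
servo_tool([
  [[3.4,0,0,0,0,0,4],[6.7,0,0,0,0,0,4],[6.7,0,0,0,0,0,3],[6.7,0,0,0,0,0,2.2],[6.7,0,0,0,0,0,1],[6.7,0,0,0,0,0,0.5],[6.7,0,0,0,0,0,0.5],[6.7,0,0,0,0,0,0.5]],
])

```text
t: 3.88
ee_pos: [559.8, 374.5, 85.1]
orientation: [-0.92, 1.369, 0.917]
ft_force: [-1.1, -9.8, 5.9]
width: 15.9
```

```bash
python3 - <<'E'
from h import *
goto(559.6,375.5,84,1.181)
print(ctrl.get_obs()['moment'])
E
```

```text
shift cm [0.11 0.05 0.09] rv [ 0.001 -0.002  0.002] | q [ 0.57  0.68  1.59 -0.    0.87 -0.61] pos [559.8 374.5  85.1] w 15.9 t 3.88 f [-1.1 -9.8  5.9] jaw ang 1.182
[-1.77471784  0.13810145 -0.0612198 ]
```

Request:
servo_tool([
  [[-0.02,0,-0.1,0.12,0,0,0.5],[-0.04,0,-0.1,0.24,0,0,0.5],[-0.06,0,-0.1,0.36,0,0,0.5],[-0.08,0,-0.1,0.48,0,0,0.5],[-0.11,0,-0.1,0.6,0,0,0.5],[-0.13,0,-0.1,0.72,0,0,0.5],[-0.15,0,-0.1,0.84,0,0,0.5],[-0.17,0,-0.1,0.96,0,0,0.5]],
])

```text
t: 4.55
ee_pos: [560.0, 374.5, 86.9]
orientation: [-0.171, 1.562, 0.17]
ft_force: [0.2, -6.2, 2.2]
width: 16.1
```

```bash
python3 - <<'E'
from h import *
goto(559.6,375.0,87)
print(ctrl.get_obs()['moment'])
E
```

```text
shift cm [-0.01  0.05 -0.03] rv [-0.     0.002  0.001] | q [ 0.57  0.67  1.59 -0.    0.87  0.36] pos [560.  374.5  86.9] w 16.1 t 4.55 f [ 0.2 -6.2  2.2] jaw ang 0.217
[-1.20777469 -0.1905404   0.11141784]
```

Request:
servo_tool([
  [[-0.02,-0.05,0,0.12,0,0,0.5],[-0.04,-0.05,0,0.24,0,0,0.5],[-0.06,-0.05,0,0.36,0,0,0.5],[-0.08,-0.05,0,0.48,0,0,0.5],[-0.11,-0.05,0,0.6,0,0,0.5],[-0.13,-0.05,0,0.72,0,0,0.5],[-0.15,-0.05,0,0.84,0,0,0.5],[-0.17,-0.05,0,0.96,0,0,0.5]],
])

```text
t: 5.22
ee_pos: [560.3, 374.3, 88.7]
orientation: [0.582, 1.489, -0.58]
ft_force: [0.7, -5.8, 1.9]
width: 15.6
```

Request:
servo_tool([
  [[-0.02,0,0,0.12,0,0,0.5],[-0.04,0,0,0.24,0,0,0.5],[-0.06,0,0,0.36,0,0,0.5],[-0.08,0,0,0.48,0,0,0.5],[-0.11,0,0,0.6,0,0,0.5],[-0.13,0,0,0.72,0,0,0.5],[-0.15,0,0,0.84,0,0,0.5],[-0.15,0,0,0.88,0,0,0.5]],
])

```text
t: 5.88
ee_pos: [560.4, 374.0, 90.2]
orientation: [1.249, 1.181, -1.246]
ft_force: [0.2, -6.9, 3.3]
width: 15.7
```

```bash
python3 - <<'E'
from h import *
goto(559.6,375.0,150)
print(ctrl.get_obs()['moment'])
E
```

```text
shift cm [-5.98 -0.07 -0.09] rv [ 0.     0.    -0.003] | q [ 0.57  0.67  1.59 -0.    0.88  2.2 ] pos [560.4 374.   90.2] w 15.7 t 5.88 f [ 0.2 -6.9  3.3] jaw ang -1.624
[-1.27058423 -0.09648402  0.12387632]
```

Request:
servo_tool([
  [[0,0,0,0,0,0,8.5],[0,0,0,0,0,0,8.5],[0,0,0,0,0,0,8.5],[-0.5,0,0,-0.12,0,0,8.5],[-0.5,0,0,-0.24,0,0,8.5],[-0.5,0,0,-0.36,0,0,8.5],[-0.5,0,0,-0.48,0,0,8.5],[-0.5,0,0,-0.6,0,0,8.5]],
])

```text
t: 6.55
ee_pos: [559.1, 375.3, 92.9]
orientation: [0.789, 1.423, -0.787]
ft_force: [-0.5, 0.2, 0.0]
width: 65.7
```

Request:
servo_tool([
  [[0,0,0,-0.12,0,0,8.5],[0,0,0,-0.24,0,0,8.5],[0,0,0,-0.36,0,0,8.5],[0,0,0,-0.48,0,0,8.5],[0,0,0,-0.6,0,0,8.5],[0,0,0,-0.72,0,0,8.5],[0,0,0,-0.84,0,0,8.5],[0,0,0,-0.96,0,0,8.5]],
])

```text
t: 7.22
ee_pos: [559.1, 375.3, 92.9]
orientation: [0.041, 1.57, -0.039]
ft_force: [0.1, 0.7, -0.6]
width: 85.0
```

Request:
servo_tool([
  [[0,0,0,-0.12,0,0,8.5],[0,0,0,-0.24,0,0,8.5],[0,0,0,-0.36,0,0,8.5],[0,0,0,-0.48,0,0,8.5],[0,0,0,-0.6,0,0,8.5],[0,0,0,-0.72,0,0,8.5],[0,0,0,-0.84,0,0,8.5],[0,0,0,-0.96,0,0,8.5]],
])

```text
t: 7.88
ee_pos: [559.0, 375.3, 92.8]
orientation: [-0.709, 1.451, 0.71]
ft_force: [0.1, -0.9, -0.2]
width: 85.0
```

```bash
python3 - <<'E'
from h import *
goto(560.3,374.3,90.2,-1.624)
print(ctrl.get_obs()['moment'])
E
```

```text
shift cm [ 0.26 -0.16 -0.  ] rv [-0.609  0.001  0.   ] | q [ 0.57  0.66  1.59  0.    0.88 -0.34] pos [559.  375.3  92.8] w 85.0 t 7.88 f [ 0.1 -0.9 -0.2] jaw ang 0.909
[ 0.03169739 -0.14648426 -0.00135187]
```

Request:
servo_tool([
  [[0,-0.08,-0.08,-0.12,0,0,8.5],[0,-0.08,-0.08,-0.24,0,0,8.5],[0,-0.08,-0.08,-0.36,0,0,8.5],[0,-0.08,-0.08,-0.48,0,0,8.5],[0,-0.08,-0.08,-0.61,0,0,8.5],[0.2,-0.08,-0.08,-0.61,0,0,3],[0.2,-0.08,-0.08,-0.61,0,0,1],[0.2,-0.08,-0.08,-0.61,0,0,0.5]],
])

```text
t: 8.55
ee_pos: [558.9, 373.8, 90.3]
orientation: [-1.163, 1.238, 1.164]
ft_force: [0.2, -0.0, 0.7]
width: 68.6
```

Request:
servo_tool([
  [[0,0,0,0,0,0,0.5],[0,0,0,0,0,0,0.5],[0,0,0,0,0,0,0.5],[0,0,0,0,0,0,0.5]],
])

```text
t: 8.88
ee_pos: [559.0, 373.7, 90.2]
orientation: [-1.165, 1.237, 1.165]
ft_force: [-0.4, -0.9, -0.4]
width: 41.6
```

```bash
python3 - <<'E'
from h import *
goto(560.3,374.3,90.2,-1.624)
print(ctrl.get_obs()['moment'])
E
```

```text
shift cm [ 0.   -0.13  0.07] rv [-0.006  0.    -0.   ] | q [ 0.57  0.67  1.6   0.    0.88 -0.94] pos [559.  373.7  90.2] w 41.6 t 8.88 f [-0.4 -0.9 -0.4] jaw ang 1.511
[ 0.0174603  -0.16588068 -0.05095253]
```

Request:
servo_tool([
  [[0,-0.12,0.07,0,0,0,0.5],[0,-0.12,0.07,0,0,0,0.5],[0,-0.12,0.07,0,0,0,0.5],[0,-0.12,0.07,0,0,0,0.5],[0,-0.12,0.07,0,0,0,0.5],[0,-0.12,0.07,0,0,0,0.5],[0,-0.12,0.07,0,0,0,0.5]],
])

```text
t: 9.47
ee_pos: [560.2, 374.1, 90.2]
orientation: [-1.166, 1.237, 1.166]
ft_force: [0.2, -0.9, 0.2]
width: 15.9
```

Request:
servo_tool([
  [[-0.02,0,0,0.12,0,0,0.5],[-0.04,0,0,0.24,0,0,0.5],[-0.06,0,0,0.36,0,0,0.5],[-0.08,0,0,0.48,0,0,0.5],[-0.11,0,0,0.6,0,0,0.5],[-0.13,0,0,0.72,0,0,0.5],[-0.15,0,0,0.84,0,0,0.5],[-0.17,0,0,0.96,0,0,0.5]],
])

```text
t: 10.13
ee_pos: [560.2, 374.0, 92.0]
orientation: [-0.428, 1.528, 0.428]
ft_force: [0.5, -1.6, 1.6]
width: 15.8
```

```bash
python3 - <<'E'
from h import *
goto(560.3,374.3,90.2,-1.624)
print(ctrl.get_obs()['moment'])
E
```

```text
shift cm [0.18 0.02 0.03] rv [-0.971 -0.     0.   ] | q [ 0.57  0.67  1.59 -0.    0.88  0.03] pos [560.2 374.   92. ] w 15.8 t 10.13 f [ 0.5 -1.6  1.6] jaw ang 0.546
[-0.39987048 -0.16149954  0.11328145]
```

Request:
servo_tool([
  [[-0.02,0,0,0.12,0,0,0.5],[-0.04,0,0,0.24,0,0,0.5],[-0.06,0,0,0.36,0,0,0.5],[-0.08,0,0,0.48,0,0,0.5],[-0.11,0,0,0.6,0,0,0.5],[-0.13,0,0,0.72,0,0,0.5],[-0.15,0,0,0.84,0,0,0.5],[-0.17,0,0,0.96,0,0,0.5]],
])

```text
t: 10.8
ee_pos: [560.1, 373.9, 93.7]
orientation: [0.324, 1.546, -0.325]
ft_force: [-0.3, -2.6, 1.8]
width: 16.0
```

Request:
servo_tool([
  [[-0.02,0,0,0.12,0,0,0.5],[-0.04,0,0,0.24,0,0,0.5],[-0.06,0,0,0.36,0,0,0.5],[-0.08,0,0,0.48,0,0,0.5],[-0.11,0,0,0.6,0,0,0.5],[-0.12,0,0,0.68,0,0,0.5],[-0.12,0,0,0.68,0,0,0.5]],
])

```text
t: 11.38
ee_pos: [560.0, 374.0, 94.9]
orientation: [0.848, 1.399, -0.849]
ft_force: [-1.3, -2.3, 2.3]
width: 15.9
```

```bash
python3 - <<'E'
from h import *
goto(560.3,374.3,190,1.511)
print(ctrl.get_obs()['moment'])
E
```

```text
shift cm [-9.51  0.03 -0.01] rv [0.54  0.    0.001] | q [ 0.57  0.66  1.59 -0.    0.89  1.66] pos [560.  374.   94.9] w 15.9 t 11.38 f [-1.3 -2.3  2.3] jaw ang -1.091
[-0.51952321  0.03440098 -0.1498996 ]
```

Request:
servo_tool([
  [[0,0,0,0,0,0,5],[0,0,0,0,0,0,5],[0,0,0,0,0,0,5],[0,0,0,0,0,0,5],[-4,0,0,0,0,0,6],[-8,0,0,-0.1,0,0,6],[-10,0,0,-0.2,0,0,6],[-10,0,0,-0.3,0,0,6]],
])

```text
t: 12.05
ee_pos: [562.9, 376.2, 200.9]
orientation: [0.617, 1.477, -0.605]
ft_force: [0.2, 1.3, -1.0]
width: 59.9
```

```bash
python3 - <<'E'
from h import *
goto(541,243,200,-0.142)
E
```

```text
shift cm [  0.   -11.     7.83] rv [-0.64   0.005 -0.008] | q [0.57 0.53 1.54 0.   1.06 1.35] pos [562.9 376.2 200.9] w 59.9 t 12.05 f [ 0.2  1.3 -1. ] jaw ang -0.782
```

Request:
servo_tool([
  [[0,-11,7.8,-0.64,0,0,6],[0,-11,7.8,-0.64,0,0,6],[0,-11,7.8,-0.64,0,0,6],[0,-11,7.8,-0.64,0,0,6],[0,-11,7.8,-0.64,0,0,6],[0,-11,7.8,-0.64,0,0,6],[0,-11,7.8,-0.64,0,0,6],[0,-11,7.8,-0.64,0,0,6]],
])

```text
t: 12.72
ee_pos: [537.4, 241.9, 194.9]
orientation: [0.119, 1.567, -0.118]
ft_force: [-0.6, 0.3, -0.5]
width: 60.2
```

```bash
python3 - <<'E'
from h import *
goto(541,243,80,-0.142)
im,c=snap('wrist','w4.png')
import pickle;pickle.dump(c,open('w4.pkl','wb'))
goto(541,243,80,-0.142)
E
```

```text
shift cm [11.49  0.15  0.34] rv [-0.009  0.    -0.   ] | q [0.4  0.42 1.74 0.   0.98 0.55] pos [537.4 241.9 194.9] w 60.2 t 12.72 f [-0.6  0.3 -0.5] jaw ang -0.151
shift cm [11.48  0.15  0.35] rv [-0.008  0.    -0.   ] | q [0.4  0.42 1.74 0.   0.98 0.55] pos [537.3 242.  194.8] w 60.1 t 12.77 f [ 0.3  0.  -0.1] jaw ang -0.15
```

View pics/w4.png

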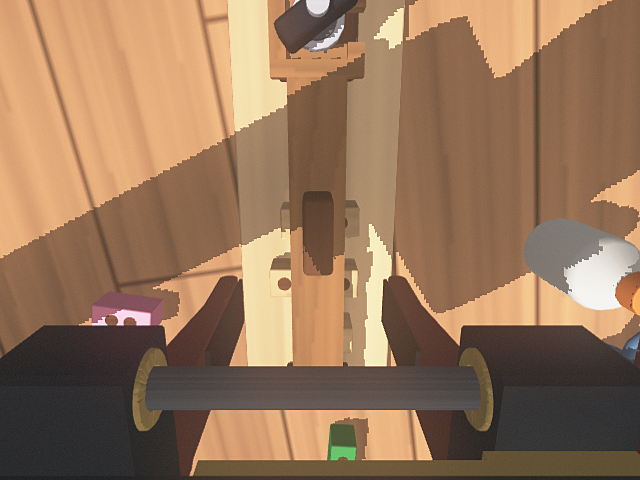

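```bash
python3 - <<'E'
from h import *
import pickle
np.set_printoptions(precision=2,suppress=True)
im=cv2.imread('pics/w4.png');c=pickle.load(open('w4.pkl','rb'))
cv2.imwrite('pics/w4a.png',cv2.resize(im[160:300,250:390],None,fx=4.2,fy=4.2,interpolation=cv2.INTER_CUBIC))
E
```

```text
(no output)
```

View pics/w4a.png

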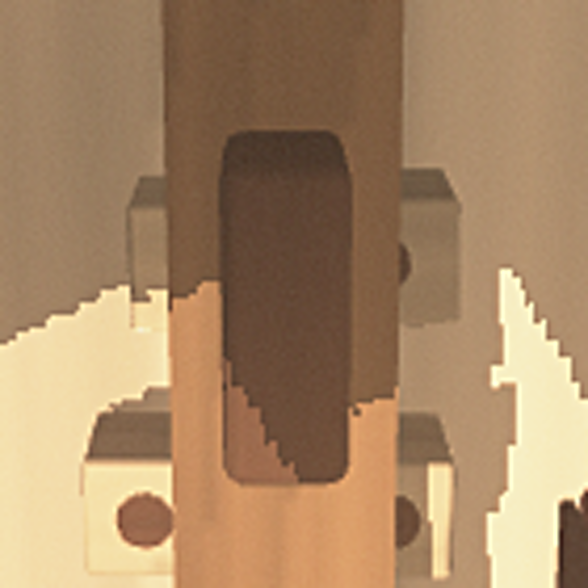

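```bash
python3 - <<'E'
from h import *
import pickle
np.set_printoptions(precision=2,suppress=True)
c=pickle.load(open('w4.pkl','rb'))
w=np.array([ray(c,250+u/4.2,160+v/4.2,91)[:2] for u,v in [(221,172),(351,172),(350,485),(224,485)]])
print(w,w.mean(0),np.linalg.norm(w[0]-w[1]),np.linalg.norm(w[0]-w[3]))
d=w[0]+w[1]-w[2]-w[3];print('y axis ang',np.arctan2(d[1],d[0])-np.pi/2)
# bar edges z=57
e=[ray(c,250+u/4.2,160+v/4.2,57)[:2] for u,v in [(163,0),(177,588),(403,0),(395,588)]]
print(e)
for i in (0,2):
    d=e[i]-e[i+1];print(np.arctan2(d[1],d[0])-np.pi/2)
E
```

```text
[[535.85 270.2 ]
 [554.97 267.33]
 [548.12 218.14]
 [528.61 221.07]] [541.89 244.18] 19.340326446587778 49.660885706243555
y axis ang -0.1422834871130767
[array([529.11, 293.78]), array([514.4, 189.9]), array([568.13, 287.91]), array([553.4 , 184.03])]
-0.1406168360991289
-0.14085319759786397
```

```bash
python3 - <<'E'
from h import *
goto(541.9,244.2,76,-0.141)
E
```

```text
shift cm [11.88  0.28  0.42] rv [-0.009  0.    -0.   ] | q [0.4  0.42 1.74 0.   0.98 0.55] pos [537.3 242.  194.8] w 60.1 t 12.77 f [ 0.3  0.  -0.1] jaw ang -0.15
```

Request:
servo_tool([
  [[3,0.3,0.4,0,0,0,5],[6,0.3,0.4,-0.01,0,0,4],[9,0.3,0.4,-0.01,0,0,4],[11.9,0.3,0.4,-0.01,0,0,4],[11.9,0.3,0.4,-0.01,0,0,4],[11.9,0.3,0.4,-0.01,0,0,3],[11.9,0.3,0.4,-0.01,0,0,2.2]],
])

```text
t: 13.35
ee_pos: [542.2, 244.4, 76.8]
orientation: [0.109, 1.567, -0.108]
ft_force: [0.8, 0.2, 0.7]
width: 29.9
```

```bash
python3 - <<'E'
from h import *
goto(541.9,244.2,76,-0.141)
E
```

```text
shift cm [ 0.08 -0.03 -0.03] rv [ 0.003  0.001 -0.001] | q [0.4  0.6  1.78 0.   0.76 0.54] pos [542.2 244.4  76.8] w 29.9 t 13.35 f [0.8 0.2 0.7] jaw ang -0.138
```

Request:
servo_tool([
  [[0,0,0,0,0,0,1],[0,0,0,0,0,0,0.5],[0,0,0,0,0,0,0.5],[0,0,0,0,0,0,0.5],[0,0,0,0,0,0,0.5]],
])

```text
t: 13.77
ee_pos: [542.4, 244.4, 77.5]
orientation: [0.11, 1.566, -0.108]
ft_force: [-2.1, 0.8, 7.0]
width: 19.7
```

Request:
servo_tool([
  [[-0.1,0,0,0,0,0,0.5],[-0.2,0,0,0,0,0,0.5],[-0.25,0,0,0,0,0,0.5],[-0.25,0,0,0,0,0,0.5]],
])

```text
t: 14.1
ee_pos: [541.5, 243.7, 78.3]
orientation: [0.108, 1.568, -0.108]
ft_force: [-0.2, 0.1, -3.3]
width: 20.1
```

```bash
python3 - <<'E'
from h import *
goto(541.9,244.2,76,-0.141);print(ctrl.get_obs()['moment'])
im,c=snap('wrist','w5.png')
E
```

```text
shift cm [0.23 0.06 0.03] rv [ 0.003 -0.     0.   ] | q [ 0.4   0.6   1.79 -0.    0.76  0.54] pos [541.5 243.7  78.3] w 20.1 t 14.1 f [-0.2  0.1 -3.3] jaw ang -0.138
[-0.05624423 -0.11270346 -0.0439163 ]
```

View pics/w5.png

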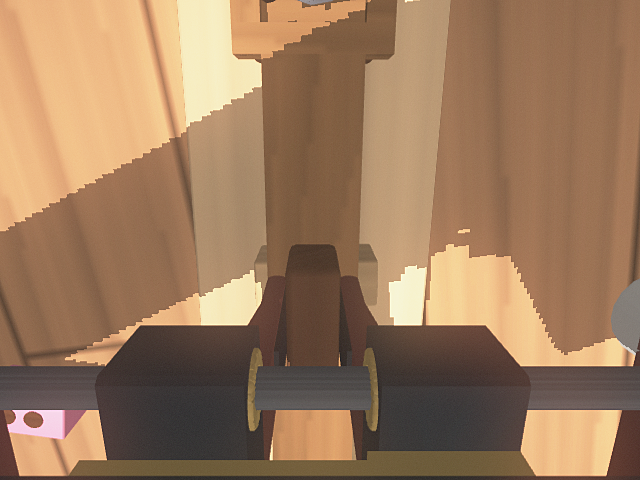

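Request:
servo_tool([
  [[-0.1,0,0,0,0,0,0.5],[-0.1,0,-0.4,0,0,0,0.5],[-0.1,0,-1.0,0,0,0,0.5],[-0.1,0,-1.6,0,0,0,0.5],[-0.1,0,-2,0,0,0,0.5],[-0.1,0,-2,0,0,0,0.5]],
])

```text
t: 14.65
ee_pos: [520.3, 246.5, 79.1]
orientation: [0.107, 1.569, -0.108]
ft_force: [-0.1, 0.8, -3.4]
width: 20.1
```

```bash
python3 - <<'E'
from h import *
goto(541.9,244.2,76,-0.141);print(ctrl.get_obs()['moment'])
im,c=snap('scene','s5.png')
cv2.imwrite('pics/s5a.png',cv2.cvtColor(cv2.resize(im[160:300,340:540],None,fx=4,fy=4),cv2.COLOR_RGB2BGR))
E
```

```text
shift cm [0.31 0.07 2.17] rv [ 0.004 -0.001  0.001] | q [0.42 0.57 1.83 0.   0.74 0.56] pos [520.3 246.5  79.1] w 20.1 t 14.65 f [-0.1  0.8 -3.4] jaw ang -0.137
[ 0.03285416 -0.10262703 -0.063198  ]
```

View pics/s5a.png

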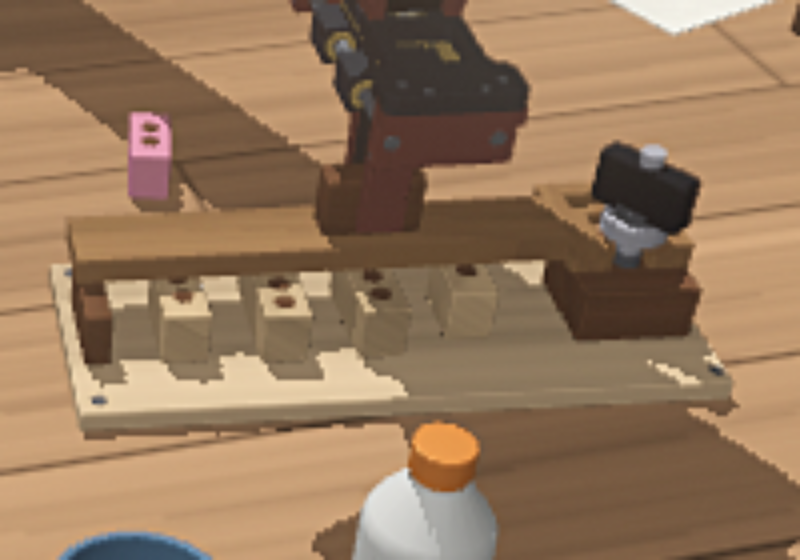

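Request:
servo_tool([
  [[0,0,-1,0,0,0,0.5],[0,0,-2.2,0,0,0,0.5],[0,0,-3.4,0,0,0,0.5],[0,0,-4.6,0,0,0,0.5],[0,0,-5.2,0,0,0,0.5],[0,0,-5.2,0,0,0,0.5],[-3,0,-5.2,0,0,0,0.5],[-6,0,-5.2,0,0,0,0.5]],
])

```text
t: 15.37
ee_pos: [469.0, 253.2, 138.6]
orientation: [0.106, 1.571, -0.11]
ft_force: [-0.0, 0.6, -3.1]
width: 19.8
```

Request:
servo_tool([
  [[-3,0,0,0,0,0,0.5],[-6,0,0,0,0,0,0.5],[-7,0,0,0,0,0,0.5],[-7,0,0,0,0,0,0.5],[-7,0,0,0,0,0,0.5]],
])

```text
t: 15.78
ee_pos: [470.2, 253.6, 208.8]
orientation: [0.109, 1.568, -0.108]
ft_force: [-0.1, 0.7, -4.7]
width: 19.8
```

```bash
python3 - <<'E'
from h import *
goto(541.9,244.2,76,-0.141);print(ctrl.get_obs()['moment'])
im,c=snap('top','t6.png')
import pickle;pickle.dump(c,open('t.pkl','wb'))
E
```

```text
shift cm [13.28  0.06  7.23] rv [ 0.003  0.    -0.   ] | q [ 0.47  0.33  1.85 -0.    0.96  0.61] pos [470.2 253.6 208.8] w 19.8 t 15.78 f [-0.1  0.7 -4.7] jaw ang -0.138
[-0.0656414  -0.04092017 -0.02169506]
```

View pics/t6.png

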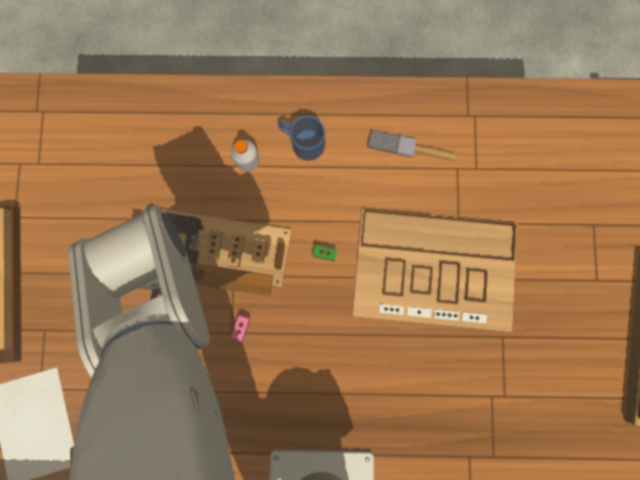

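```bash
python3 - <<'E'
from h import *
goto(480,-250,230,-0.08)
E
```

```text
shift cm [ -2.17 -49.7    7.96] rv [-0.058 -0.002  0.001] | q [ 0.47  0.33  1.85 -0.    0.96  0.61] pos [469.5 253.2 207.8] w 20.0 t 15.83 f [-0.2 -0.5 -4.2] jaw ang -0.138
```

Request:
servo_tool([
  [[-0.5,-1.5,0,0,0,0,0.5],[-1,-4,0.5,0,0,0,0.5],[-2,-7.5,1,-0.01,0,0,0.5],[-2,-11,2,-0.02,0,0,0.5],[-2,-14.5,3,-0.03,0,0,0.5],[-2,-18,3.5,-0.04,0,0,0.5],[-2,-21.5,4,-0.05,0,0,0.5],[-2,-25,5,-0.06,0,0,0.5]],
])

```text
t: 16.5
ee_pos: [483.0, -2.9, 227.6]
orientation: [0.061, 1.574, -0.061]
ft_force: [0.6, -1.0, -3.7]
width: 19.7
```

Request:
servo_tool([
  [[0,-3.5,0.5,0,0,0,0.5],[0,-7,1,0,0,0,0.5],[0,-10.5,1.5,0,0,0,0.5],[0,-14,2,0,0,0,0.5],[0,-17.5,2.5,0,0,0,0.5],[0,-21,3,0,0,0,0.5],[0,-23.5,3,0,0,0,0.5],[0,-24.7,3,0,0,0,0.5]],
])

```text
t: 17.17
ee_pos: [494.5, -252.5, 227.4]
orientation: [0.064, 1.573, -0.063]
ft_force: [-0.1, 0.2, -3.3]
width: 19.9
```

Request:
servo_tool([
  [[0,0,0,0,0,0,0.5],[0,0,0,0,0,0,0.5],[0,0,0,0,0,0,0.5],[0,0,0,0,0,0,0.5]],
])

```text
t: 17.5
ee_pos: [495.8, -248.0, 228.8]
orientation: [0.061, 1.571, -0.06]
ft_force: [0.5, 0.4, -3.3]
width: 20.0
```

```bash
python3 - <<'E'
from h import *
import pickle
goto(480,-250,230,-0.08)
im,c=snap('wrist','w7.png');pickle.dump(c,open('w7.pkl','wb'))
E
```

```text
shift cm [-0.12 -0.32 -1.56] rv [ 0.003 -0.001 -0.001] | q [-0.49  0.33  1.79  0.    1.02 -0.41] pos [ 495.8 -248.   228.8] w 20.0 t 17.5 f [ 0.5  0.4 -3.3] jaw ang -0.077
```

View pics/w7.png

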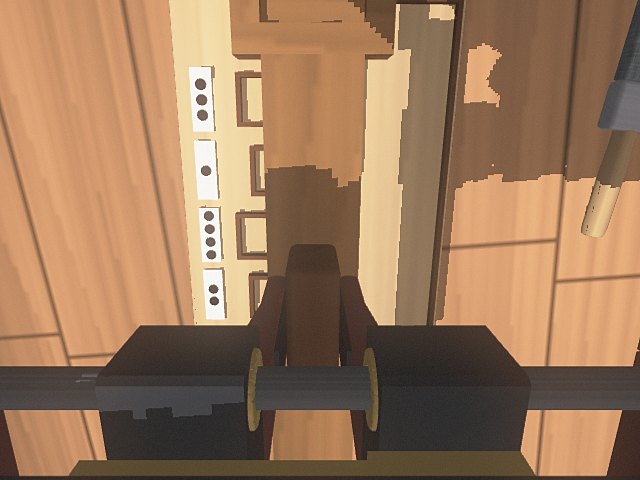

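```bash
python3 - <<'E'
from h import *
import pickle
np.set_printoptions(precision=3,suppress=True)
im=cv2.imread('pics/w7.png');c=pickle.load(open('w7.pkl','rb'))
g=(im.min(2)>200).astype(np.uint8)
g=cv2.morphologyEx(g,cv2.MORPH_CLOSE,np.ones((13,13)))
cs,_=cv2.findContours(g,cv2.RETR_EXTERNAL,cv2.CHAIN_APPROX_NONE)
W=[]
for k in cs:
    a=cv2.contourArea(k)
    if a>400:
        r=cv2.minAreaRect(k);print(a,r)
        if 180<r[0][0]<230:W.append((r[0][1],ray(c,*r[0],8.5)))
W.sort(key=lambda t:t[0]); W=[w for _,w in W];print(np.array(W))
if len(W)==4: print(fit([(-98,90),(-98,30),(-98,-30),(-98,-90)],W))
ct=pickle.load(open('t.pkl','rb'))
im=cv2.imread('pics/t6.png')
cv2.imwrite('pics/t6b.png',cv2.resize(im[200:340,345:525],None,fx=4.2,fy=4.2,interpolation=cv2.INTER_CUBIC))
E
```

```text
4844.0 ((206.99806213378906, 192.9688720703125), (253.69248962402344, 21.707643508911133), 86.42366790771484)
[[ 401.304 -227.481    8.5  ]]
```

View pics/t6b.png

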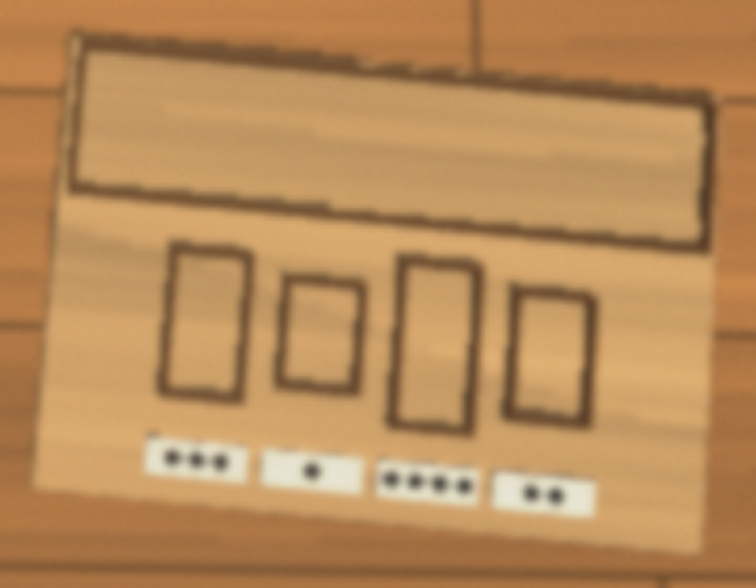

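```bash
python3 - <<'E'
from h import *
import pickle
np.set_printoptions(precision=3,suppress=True)
im=cv2.imread('pics/w7.png');c=pickle.load(open('w7.pkl','rb'))
g=(im.min(2)>200).astype(np.uint8)
cs,_=cv2.findContours(g,cv2.RETR_EXTERNAL,cv2.CHAIN_APPROX_NONE)
W=[]
for k in cs:
    if cv2.contourArea(k)>400:
        r=cv2.minAreaRect(k);print(r); W.append((r[0][1],ray(c,*r[0],8.5)))
W.sort(key=lambda t:t[0]); W=[w for _,w in W]
M=[(-98,90),(-98,30),(-98,-30),(-98,-90)]
if len(W)==4: 
    o,th,r=fit(M,W);print('wrist',o,th,r, 'slot grip target',o+rot(th)@[75,-5])
ct=pickle.load(open('t.pkl','rb'))
U=[ray(ct,345+(u+.5)/4.2-.5,200+(v+.5)/4.2-.5,8.5) for u,v in [(196,460),(312,471),(428,482),(544,494)]]
o,th,r=fit(M,U);print('top',o,th,r)
# slot corners inner outlines top z16 outer wall corners
U=[ray(ct,345+(u+.5)/4.2-.5,200+(v+.5)/4.2-.5,16) for u,v in [(76,42),(714,95),(707,250),(68,190)]]
print('top slot',fit([(116,169),(116,-169),(34,-169),(34,169)],U))
E
```

```text
((213.35345458984375, 294.00860595703125), (51.146881103515625, 19.025936126708984), 86.633544921875)
((209.65371704101562, 234.4591522216797), (54.26911544799805, 19.96105194091797), 86.42366790771484)
((205.4212646484375, 169.504150390625), (60.1273078918457, 20.865856170654297), 86.98721313476562)
((201.0, 99.0), (65.23274230957031, 21.744247436523438), 86.8201675415039)
wrist [ 498.204 -244.483] -0.0816701800132537 [[ 0.024  0.181]
 [-0.023  0.238]
 [ 0.047 -0.104]
 [-0.049 -0.314]] slot grip target [ 572.546 -255.585]
top [ 496.748 -248.464] -0.0828768805529278 [[-0.062  0.495]
 [ 0.058  0.078]
 [ 0.188 -0.212]
 [-0.184 -0.362]]
top slot (array([ 498.116, -246.704]), np.float64(-0.0763686436237025), array([[-1.248,  0.298],
       [ 0.191,  0.588],
       [-0.262,  1.031],
       [ 1.319, -1.918]]))
```

```bash
cat >> h.py <<'E'
TO,TT=np.array([498.2,-244.5]),-.0815
def tw(x,y): return TO+rot(TT)@np.array([x,y],float)
E
python3 - <<'E'
from h import *
import pickle
c=pickle.load(open('w7.pkl','rb'))
for y in (150,100,50,0,-50): print(y,[np.round(proj(c,[*tw(x,y),16])) for x in (112,116)],np.round(proj(c,[*tw(-121,y),8])))
print(proj(c,[*tw(116,169),16]))
goto(572.5,-255.5,110,TT)
E
```

```text
150 [array([456.,  21.]), array([461.,  21.])] [168.  22.]
100 [array([450.,  88.]), array([455.,  88.])] [173.  87.]
50 [array([444., 149.]), array([449., 149.])] [178. 147.]
0 [array([439., 206.]), array([444., 206.])] [183. 203.]
-50 [array([434., 259.]), array([439., 259.])] [187. 254.]
[463.54174213  -5.22386237]
shift cm [11.9  -0.16  7.69] rv [ 0.005 -0.001 -0.   ] | q [-0.49  0.33  1.79  0.    1.02 -0.41] pos [ 496.  -248.1  229.1] w 19.9 t 17.55 f [-0.7  1.8 -4.2] jaw ang -0.076
```

```bash
python3 - <<'E'
from h import *
im=cv2.imread('pics/w7.png')
cv2.imwrite('pics/w7a.png',cv2.resize(im[0:330,370:480],None,fx=1.8*3/3,fy=1.8,interpolation=cv2.INTER_CUBIC))
cv2.imwrite('pics/w7a.png',np.hstack([cv2.resize(im[a:a+110,395:475],None,fx=3.2,fy=5,interpolation=cv2.INTER_CUBIC) for a in (0,110,215)]))
E
```

```text
(no output)
```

View pics/w7a.png

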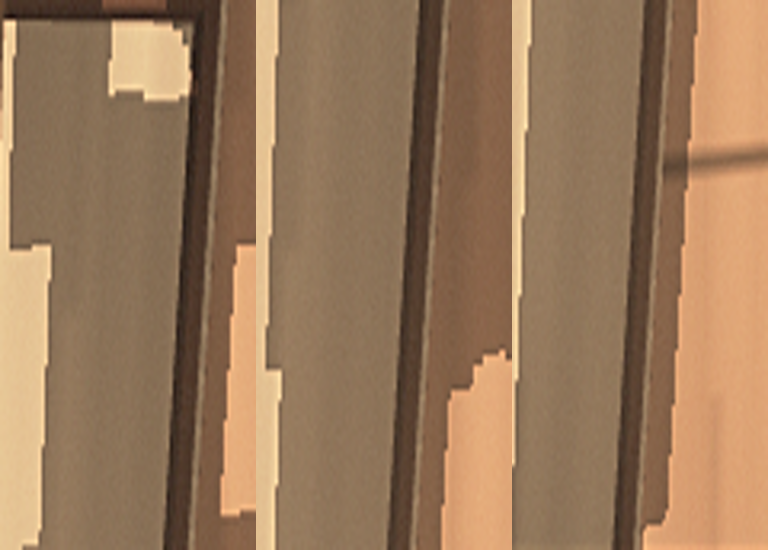

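Request:
servo_tool([
  [[1,0,1,0,0,0,0.5],[3,-0.1,3,0,0,0,0.5],[5,-0.1,5,0.005,0,0,0.5],[7,-0.2,7,0.01,0,0,0.5],[9,-0.2,7.7,0.01,0,0,0.5],[11,-0.2,7.7,0.01,0,0,0.5],[12,-0.2,7.7,0.01,0,0,0.5],[12,-0.2,7.7,0.01,0,0,0.5]],
])

```text
t: 18.22
ee_pos: [571.1, -255.6, 106.7]
orientation: [0.07, 1.574, -0.067]
ft_force: [-0.2, 0.7, -3.3]
width: 19.9
```

```bash
python3 - <<'E'
from h import *
im,c=snap('wrist','w8.png')
goto(572.7,-255.5,42,-0.084)
for p in [(112,165,16),(112,100,16),(38,165,16),(38,100,16)]: print(p,proj(c,[*tw(*p[:2]),p[2]]))
E
```

```text
shift cm [6.64 0.08 0.09] rv [-0.003 -0.003 -0.001] | q [-0.44  0.59  1.7   0.    0.86 -0.35] pos [ 571.9 -256.3  108.4] w 19.7 t 18.27 f [-0.4 -0.9 -2.8] jaw ang -0.087
(112, 165, 16) [388.07121148 -75.46848777]
(112, 100, 16) [382.56539494  64.50418397]
(38, 165, 16) [240.20666592 -74.50166931]
(38, 100, 16) [246.31124445  65.13479505]
```

View pics/w8.png

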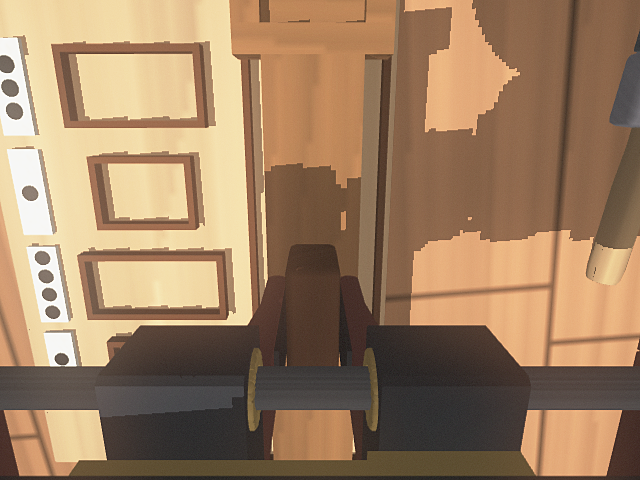

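```bash
python3 - <<'E'
from h import *
c=ctrl.calibration('wrist')
for by,hx in ((90,40),(30,30),(-30,45)):
    print(by,[np.round(proj(c,[*tw(-28+sx*hx,by+sy*22),16])).astype(int).tolist() for sx,sy in ((-1,1),(1,1),(1,-1),(-1,-1))])
im,cs=snap('scene','s8.png')
E
```

```text
90 [[47, 41], [195, 41], [202, 125], [61, 126]]
30 [[83, 154], [187, 154], [193, 228], [94, 228]]
-30 [[74, 253], [219, 253], [224, 317], [85, 318]]
```

View pics/s8.png

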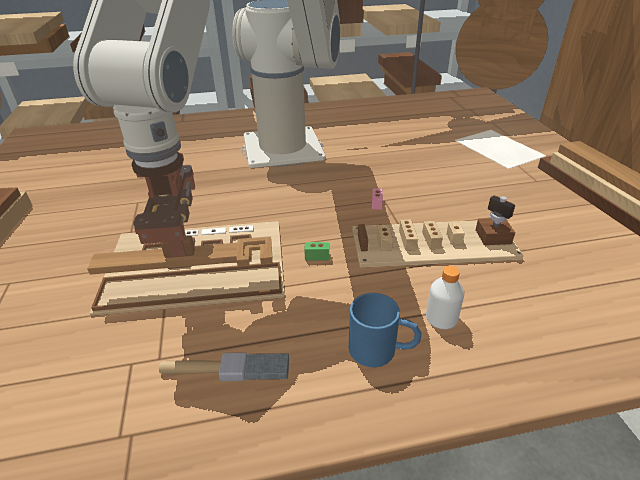

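```bash
python3 - <<'E'
from h import *
im,c=snap('wrist','w9.png')
goto(574,-255.5,42,-0.084)
cv2.imwrite('pics/w9a.png',cv2.cvtColor(cv2.resize(im[40:190,220:410],None,fx=4,fy=4,interpolation=cv2.INTER_CUBIC),cv2.COLOR_RGB2BGR))
print([np.round(proj(c,[*tw(x,70),16]),1).tolist() for x in (34,38,112,116)])
E
```

```text
shift cm [6.84 0.19 0.06] rv [-0.004  0.001  0.   ] | q [-0.44  0.59  1.7   0.    0.86 -0.35] pos [ 573.2 -257.3  110.4] w 19.8 t 18.37 f [ 0.3 -0.2 -2.8] jaw ang -0.088
[[238.7, 120.3], [245.7, 120.2], [375.8, 119.7], [382.9, 119.6]]
```

View pics/w9a.png

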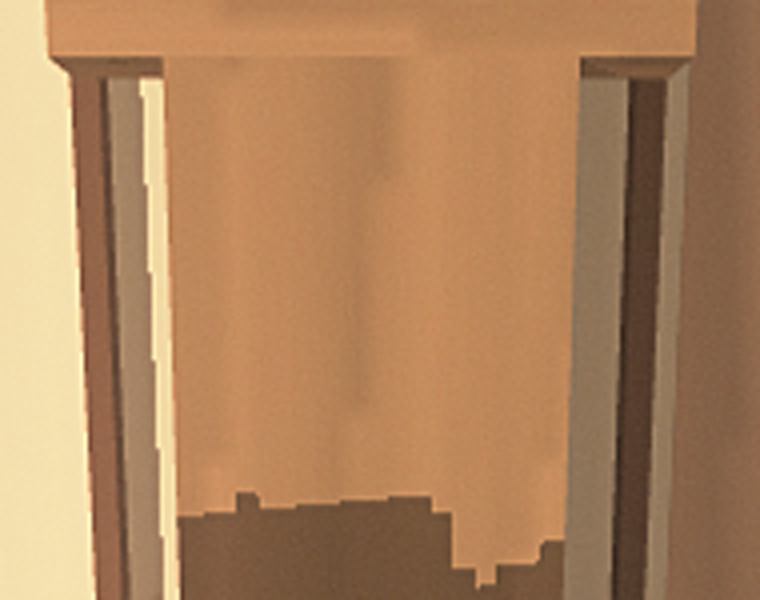

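Request:
servo_tool([
  [[1,0.15,0,0,0,0,0.5],[2.5,0.15,0,0,0,0,0.5],[4,0.15,0,0,0,0,0.5],[5,0.15,0,0,0,0,0.5],[5.6,0.15,0,0,0,0,0.5],[6.1,0.15,0,0,0,0,0.5],[6.1,0.15,0,0,0,0,0.5]],
])

```text
t: 18.95
ee_pos: [572.6, -255.8, 47.7]
orientation: [0.069, 1.57, -0.069]
ft_force: [-0.6, 0.3, -3.9]
width: 19.8
```

```bash
python3 - <<'E'
from h import *
goto(573.2,-255.5,42,-0.084)
im,c=snap('wrist','w10.png')
snap('scene','s10.png')
E
```

```text
shift cm [0.57 0.03 0.06] rv [-0.004 -0.001 -0.   ] | q [-0.44  0.68  1.71  0.    0.75 -0.35] pos [ 572.6 -255.8   47.7] w 19.8 t 18.95 f [-0.6  0.3 -3.9] jaw ang -0.088
```

View pics/w10.png

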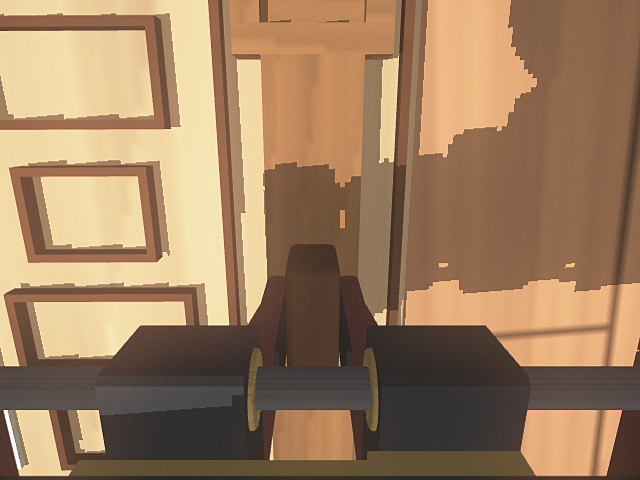

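View pics/s10.png

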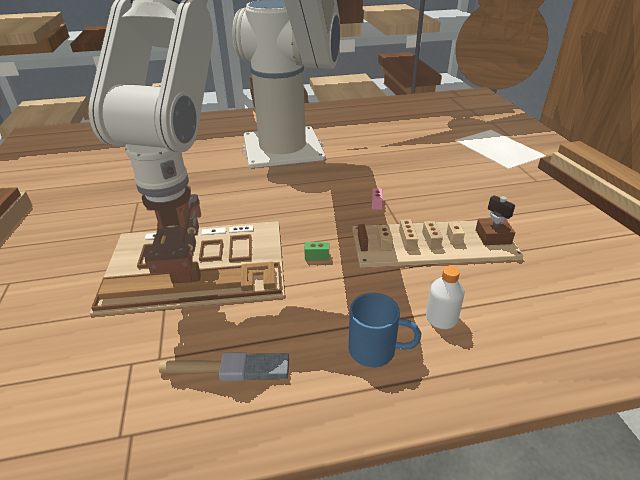

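Request:
servo_tool([
  [[0.2,0,0,0,0,0,0.5],[0.4,0,0,0,0,0,0.5],[0.5,0,0,0,0,0,0.5],[0.5,0,0,0,0,0,0.5]],
])

```text
t: 19.38
ee_pos: [572.8, -255.9, 43.2]
orientation: [0.069, 1.57, -0.069]
ft_force: [-0.5, -0.1, -2.9]
width: 19.4
```

Request:
servo_tool([
  [[0.1,0,0,0,0,0,0.5],[0.2,0,0,0,0,0,0.5],[0.2,0,0,0,0,0,0.5]],
])

```text
t: 19.63
ee_pos: [573.0, -256.0, 42.7]
orientation: [0.069, 1.57, -0.069]
ft_force: [-4.4, 1.4, 9.4]
width: 19.8
```

Touching the floor. Release and back off.

Request:
servo_tool([
  [[0,0,0,0,0,0,2.6],[0,0,0,0,0,0,4],[0,0,0,0,0,0,4.4],[0,0,0,0,0,0,4.4],[-3,0,0,0,0,0,4.4],[-7,0,0,0,0,0,4.4],[-11,0,0,0,0,0,4.4],[-15,0,0,0,0,0,4.4]],
])

```text
t: 20.3
ee_pos: [572.4, -255.7, 192.5]
orientation: [0.069, 1.571, -0.069]
ft_force: [0.9, -0.8, 0.2]
width: 44.1
```

Request:
servo_tool([
  [[-2,0,0,0,0,0,4.4],[-4,0,0,0,0,0,4.4],[-4,0,0,0,0,0,4.4],[-4,0,0,0,0,0,4.4]],
])

```text
t: 20.63
ee_pos: [573.3, -256.1, 232.2]
orientation: [0.068, 1.567, -0.07]
ft_force: [0.1, -0.7, -0.7]
width: 43.9
```

```bash
python3 - <<'E'
from h import *
import pickle
goto(573.2,-255.5,42,-0.084)
im,c=snap('wrist','w11.png');pickle.dump(c,open('w11.pkl','wb'))
E
```

```text
shift cm [19.02  0.07 -0.06] rv [-0.004  0.002  0.001] | q [-0.44  0.43  1.63  0.    1.08 -0.35] pos [ 573.3 -256.1  232.2] w 43.9 t 20.63 f [ 0.1 -0.7 -0.7] jaw ang -0.088
```

View pics/w11.png

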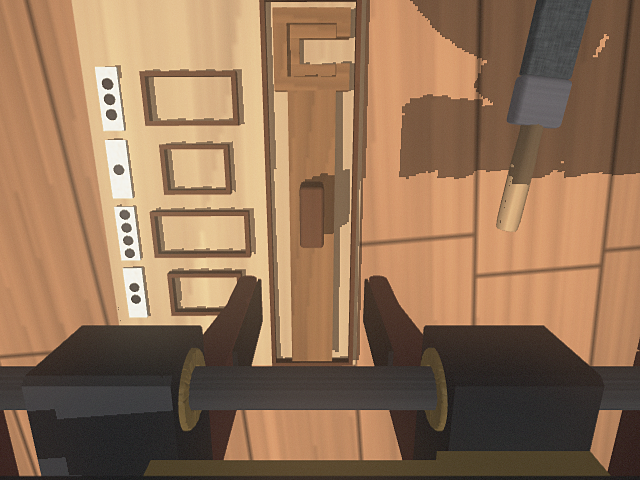

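```bash
python3 - <<'E'
from h import *
import pickle
np.set_printoptions(precision=2,suppress=True)
im=cv2.imread('pics/w11.png');c=pickle.load(open('w11.pkl','rb'))
cv2.imwrite('pics/w11a.png',cv2.resize(im[55:325,80:370],None,fx=2.2,fy=2.2,interpolation=cv2.INTER_CUBIC))
g=(im.min(2)>200).astype(np.uint8)
cs,_=cv2.findContours(g,cv2.RETR_EXTERNAL,cv2.CHAIN_APPROX_NONE)
W=[]
for k in cs:
    r=cv2.minAreaRect(k)
    if cv2.contourArea(k)>300 and 90<r[0][0]<150: print(r);W.append((r[0][1],ray(c,*r[0],8.5)))
W.sort(key=lambda t:t[0]); W=[w for _,w in W]
if len(W)==4: print(fit([(-98,90),(-98,30),(-98,-30),(-98,-90)],W))
for by,hx in ((90,40),(30,30),(-30,45),(-90,35)):
    print(by,[np.round(proj(c,[*tw(-28+sx*hx,by+sy*22),16])).astype(int).tolist() for sx,sy in ((-1,1),(1,1),(1,-1),(-1,-1))])
print('slot',[np.round(proj(c,[*tw(75+sx*41,sy*169),16])).astype(int).tolist() for sx,sy in ((-1,1),(1,1),(1,-1),(-1,-1))])
print('grip',ray(c,311.5,(190+247)/2,56), tw(75,-5))
E
```

```text
((134.50001525878906, 292.0000305175781), (50.48213195800781, 18.357141494750977), 82.87498474121094)
((126.68462371826172, 232.97694396972656), (54.69931411743164, 19.225383758544922), 82.87498474121094)
((118.18463897705078, 168.4769287109375), (59.78474044799805, 20.093624114990234), 82.87498474121094)
((108.86154174804688, 98.39230346679688), (65.73841094970703, 20.961872100830078), 82.87498474121094)
(array([ 497.84, -244.36]), np.float64(-0.08174695069164502), array([[-0.  ,  0.13],
       [ 0.04,  0.16],
       [-0.02, -0.13],
       [-0.02, -0.17]]))
90 [[137, 70], [234, 70], [237, 125], [144, 125]]
30 [[157, 144], [226, 144], [229, 194], [163, 194]]
-30 [[148, 212], [247, 211], [249, 257], [153, 258]]
-90 [[166, 273], [239, 273], [242, 315], [170, 316]]
slot [[257, -8], [361, -8], [352, 366], [271, 366]]
grip [ 573.35 -256.58   56.  ] [ 572.54 -255.59]
```

View pics/w11a.png

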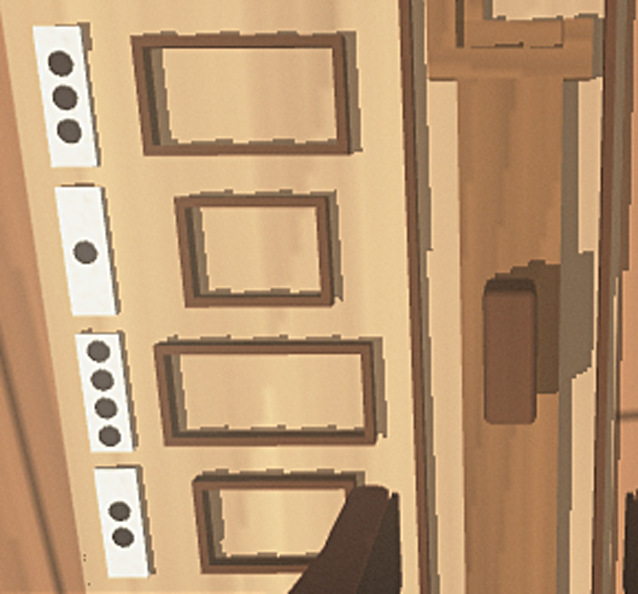

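```bash
cat >> h.py <<'E'
JO,JT=np.array([542.6,249.2]),-.141
E
python3 - <<'E'
from h import *
print(jw(0,-32))
goto(560,212,250,1.43)
E
```

```text
[538.10293566 217.51756934]
shift cm [-1.92 46.48 -5.36] rv [-1.518 -0.    -0.   ] | q [-0.44  0.43  1.63  0.    1.08 -0.35] pos [ 572.5 -255.7  230.7] w 43.8 t 20.68 f [ 0.4 -0.5 -0.5] jaw ang -0.088
```

Request:
servo_tool([
  [[-2,4,-0.5,-0.12,0,0,4.4],[-2,8,-0.9,-0.24,0,0,4.4],[-2,12,-1.4,-0.36,0,0,4.4],[-2,16,-1.8,-0.48,0,0,4.4],[-2,20,-2.3,-0.6,0,0,4.4],[-2,24,-2.8,-0.72,0,0,4.4],[-2,28,-3.2,-0.84,0,0,4.4],[-2,32,-3.7,-0.96,0,0,4.4]],
])

```text
t: 21.35
ee_pos: [562.8, 67.9, 249.2]
orientation: [-0.685, 1.463, 0.687]
ft_force: [0.7, -0.0, 0.2]
width: 43.9
```

```bash
python3 - <<'E'
from h import *
goto(560,212,250,1.43)
E
```

```text
shift cm [-0.09  9.42 10.91] rv [-0.552 -0.002 -0.003] | q [ 0.1   0.33  1.75 -0.    1.07 -0.78] pos [562.8  67.9 249.2] w 43.9 t 21.35 f [ 0.7 -0.   0.2] jaw ang 0.878
```

Request:
servo_tool([
  [[0,2.5,2.8,-0.12,0,0,4.4],[0,5,5.5,-0.24,0,0,4.4],[0,7.5,8.2,-0.36,0,0,4.4],[0,9.4,10.9,-0.48,0,0,4.4],[0,9.4,10.9,-0.55,0,0,4.4],[0,9.4,10.9,-0.55,0,0,4.4],[0,9.4,10.9,-0.55,0,0,4.4]],
])

```text
t: 21.93
ee_pos: [561.3, 209.9, 249.3]
orientation: [-1.097, 1.28, 1.099]
ft_force: [-1.0, 0.3, 0.2]
width: 43.8
```

```bash
python3 - <<'E'
from h import *
import pickle
goto(560,212,250,1.43)
im,c=snap('wrist','w12.png');pickle.dump(c,open('w12.pkl','wb'))
E
```

```text
shift cm [-0.07  0.16  0.19] rv [-0.01  -0.002 -0.003] | q [ 0.34  0.37  1.68 -0.    1.1  -1.08] pos [561.3 209.9 249.3] w 43.8 t 21.93 f [-1.   0.3  0.2] jaw ang 1.42
```

View pics/w12.png

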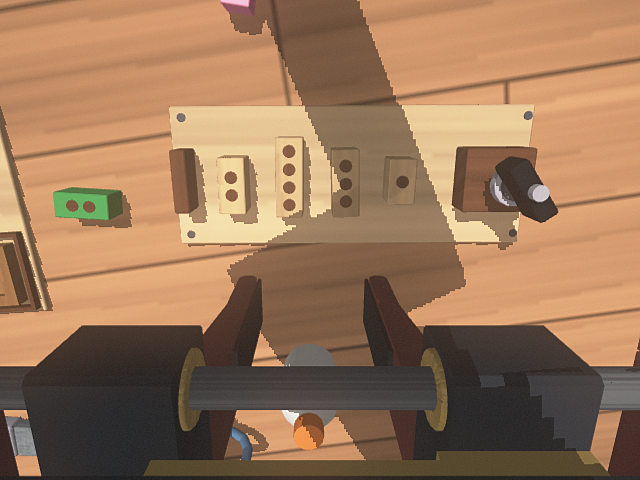

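```bash
python3 - <<'E'
from h import *
import pickle
np.set_printoptions(precision=2,suppress=True)
im=cv2.imread('pics/w12.png');c=pickle.load(open('w12.pkl','rb'))
for n,p,y in ((2,(231,187),-107),(4,(289,178.5),-57),(3,(346,184),-7),(1,(402.5,182),43)):
    print(n,ray(c,*p,42),jw(0,y))
print('jig corners fit',fit([(-65,166),(-65,-166),(65,-166),(65,166)],[ray(c,*p,12) for p in [(534.5,104.5),(169,106),(181,244),(518,243)]]))
ct=ctrl.calibration('top');print('glue top',ray(ct,241,146,110),'mug',ray(ct,307,130,90))
cv2.imwrite('pics/w12a.png',cv2.resize(im[95:255,160:440],None,fx=2.8,fy=2.8,interpolation=cv2.INTER_CUBIC))
E
```

```text
2 [531.17 143.33  42.  ] [527.56 143.26]
4 [531.37 194.71  42.  ] [534.59 192.77]
3 [543.47 243.12  42.  ] [541.62 242.27]
1 [549.04 292.04  42.  ] [548.64 291.77]
jig corners fit (array([542.61, 249.86]), np.float64(-0.1445777822991575), array([[-0.07, -1.88],
       [ 0.26,  1.24],
       [-0.26,  0.38],
       [ 0.07,  0.25]]))
glue top [740.02 175.   110.  ] mug [783.13  38.06  90.  ]
```

View pics/w12a.png

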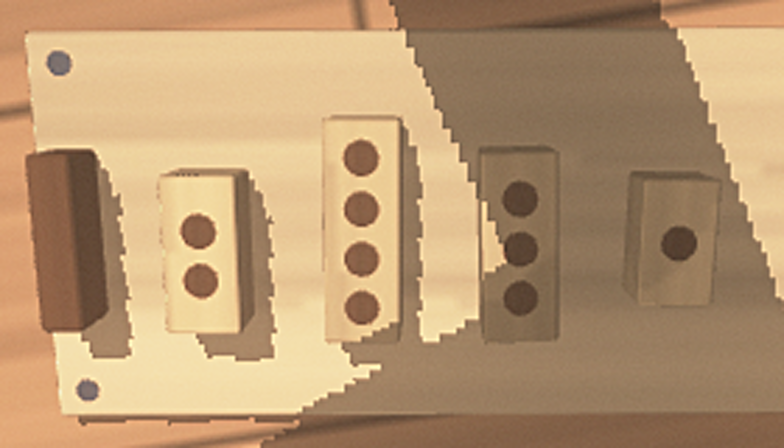

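```bash
python3 - <<'E'
from h import *
import pickle
np.set_printoptions(precision=3,suppress=True)
c=pickle.load(open('w12.pkl','rb'))
f=lambda u,v: ray(c,160+(u+.5)/2.8-.5,95+(v+.5)/2.8-.5,42)[:2]
for n,a,b in ((2,(198,232),(202,282)),(4,(361,157),(361.5,306)),(3,(519.5,198),(520,298))):
    A,B=f(*a),f(*b);d=B-A;print(n,(A+B)/2,np.arctan2(d[1],d[0]),np.linalg.norm(d))
print(1,f(679,244))
p=f(679,244)
goto(*((f(198,232)+f(202,282))/2),36,1.42)
E
```

```text
2 [530.769 143.514] -0.12250843979715725 15.670876032957047
4 [530.748 194.547] -0.16105489022745292 46.140502413482004
3 [542.911 242.582] -0.1222665084777864 31.208467134750887
1 [548.839 291.773]
shift cm [21.39  2.   -6.94] rv [-0.001 -0.001 -0.002] | q [ 0.34  0.37  1.68 -0.    1.1  -1.08] pos [561.5 209.4 249.7] w 43.7 t 21.98 f [ 0.6  0.2 -0.4] jaw ang 1.419
```

Request:
servo_tool([
  [[3,1,-3.5,0,0,0,3.4],[6,2,-6.9,0,0,0,3.4],[10,2,-6.9,0,0,0,3.4],[14,2,-6.9,0,0,0,3.4],[16,2,-6.9,0,0,0,3.4],[16,2,-6.9,0,0,0,3.4],[16,2,-6.9,0,0,0,3.4]],
])

```text
t: 22.57
ee_pos: [531.4, 143.5, 90.3]
orientation: [-1.096, 1.28, 1.098]
ft_force: [0.8, 0.1, -0.1]
width: 34.3
```

```bash
python3 - <<'E'
from h import *
import pickle
goto(530.8,143.5,36,1.43)
im,c=snap('wrist','w13.png');pickle.dump(c,open('w13.pkl','wb'))
print(proj(c,(530.8,143.5,42)))
E
```

```text
shift cm [ 5.43  0.04 -0.  ] rv [-0.011 -0.001 -0.003] | q [ 0.24  0.53  1.88 -0.    0.74 -1.18] pos [531.4 143.5  90.3] w 34.3 t 22.57 f [ 0.8  0.1 -0.1] jaw ang 1.419
[310.24042584 271.32036385]
```

View pics/w13.png

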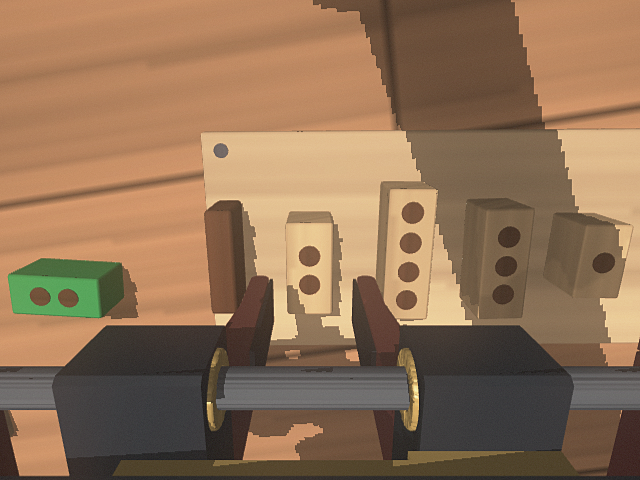

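Request:
servo_tool([
  [[2.5,0,0,-0.01,0,0,3.4],[5,0,0,-0.01,0,0,3.4],[5.4,0,0,-0.01,0,0,3.4],[5.4,0,0,-0.01,0,0,2.2],[5.4,0,0,-0.01,0,0,1.5],[5.4,0,0,-0.01,0,0,1.5],[5.4,0,0,-0.01,0,0,1.5],[2,0,0,-0.01,0,0,1.5]],
])

```text
t: 23.28
ee_pos: [529.3, 144.1, 68.0]
orientation: [-1.104, 1.279, 1.11]
ft_force: [-0.1, -0.4, -0.7]
width: 23.5
```

```bash
python3 - <<'E'
from h import *
b=tw(-26,-90);print(b)
goto(*b,130,TT+np.pi/2)
E
```

```text
[ 464.95941892 -332.0846092 ]
shift cm [ -6.06  -0.18 -48.06] rv [-0.057 -0.003 -0.007] | q [ 0.24  0.57  1.89  0.    0.7  -1.19] pos [529.3 144.1  68. ] w 23.5 t 23.28 f [-0.1 -0.4 -0.7] jaw ang 1.432
```

Request:
servo_tool([
  [[-4,0,0,0,0,0,1.5],[-7,0,-1.5,0,0,0,1.5],[-7,0,-5,-0.01,0,0,1.5],[-7,0,-9,-0.02,0,0,1.5],[-7,0,-13,-0.03,0,0,1.5],[-7,0,-17,-0.04,0,0,1.5],[-7,0,-21,-0.05,0,0,1.5],[-7,0,-25,-0.05,0,0,1.5]],
])

```text
t: 23.95
ee_pos: [497.5, -104.6, 142.5]
orientation: [-1.145, 1.248, 1.143]
ft_force: [0.9, -0.3, 0.5]
width: 23.8
```

Request:
servo_tool([
  [[0,0,-4,0,0,0,1.5],[0,0,-8,0,0,0,1.5],[0,0,-12,0,0,0,1.5],[0,0,-16,0,0,0,1.5],[0,0,-20,0,0,0,1.5],[0,0,-22,0,0,0,1.5],[0,0,-22.5,0,0,0,1.5],[0,0,-22.5,0,0,0,1.5]],
])

```text
t: 24.62
ee_pos: [477.6, -328.3, 142.0]
orientation: [-1.143, 1.251, 1.14]
ft_force: [0.4, 0.4, -0.3]
width: 23.4
```

```bash
python3 - <<'E'
from h import *
b=tw(-26,-90)
goto(*b,100,TT+np.pi/2)
snap('wrist','w14.png')
E
```

```text
shift cm [ 4.2   1.23 -0.49] rv [-0.01  -0.001  0.001] | q [-0.62  0.48  1.8   0.    0.86 -2.1 ] pos [ 477.6 -328.3  142. ] w 23.4 t 24.62 f [ 0.4  0.4 -0.3] jaw ang 1.479
```

View pics/w14.png

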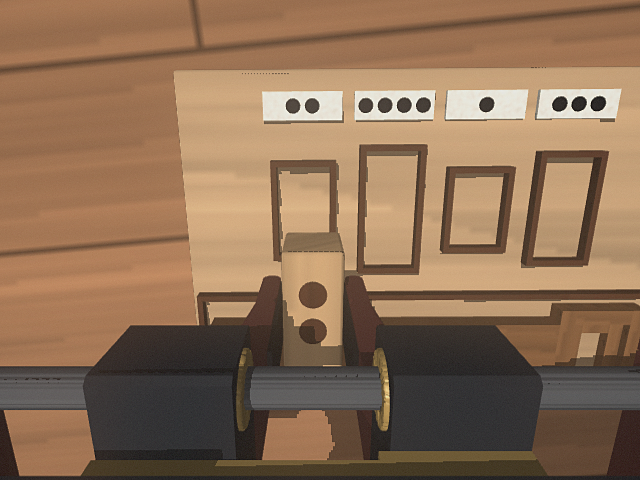

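Request:
servo_tool([
  [[2,0.6,-0.3,-0.01,0,0,1.5],[4,1.2,-0.5,-0.01,0,0,1.5],[6.5,1.2,-0.5,-0.01,0,0,1.5],[8,1.2,-0.5,-0.01,0,0,1.5],[8,1.2,-0.5,-0.01,0,0,1.5],[8,1.2,-0.5,-0.01,0,0,1.5]],
])

```text
t: 25.17
ee_pos: [465.2, -329.0, 61.1]
orientation: [-1.151, 1.245, 1.154]
ft_force: [0.3, 0.8, 0.0]
width: 24.0
```

```bash
python3 - <<'E'
from h import *
b=tw(-26,-90)
goto(*b,32,TT+np.pi/2)
snap('wrist','w15.png')
E
```

```text
shift cm [ 2.91 -0.   -0.31] rv [ 0.004  0.001 -0.002] | q [-0.64  0.6   1.84  0.    0.7  -2.13] pos [ 465.2 -329.    61.1] w 24.0 t 25.17 f [0.3 0.8 0. ] jaw ang 1.494
```

View pics/w15.png

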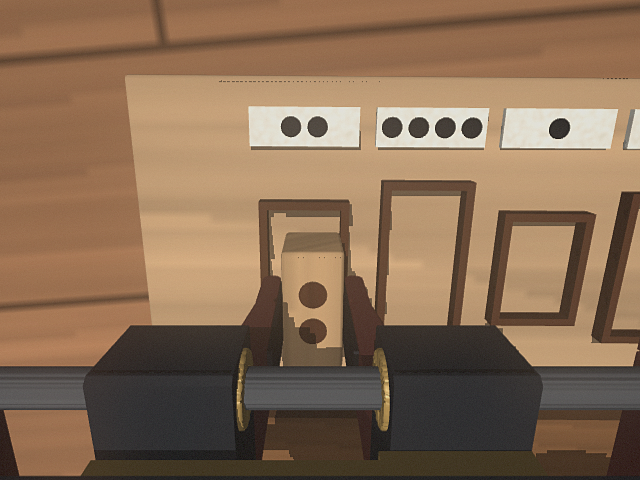

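Request:
servo_tool([
  [[0,0,-0.35,0,0,0,1.5],[1,0,-0.35,0,0,0,1.5],[2,0,-0.35,0,0,0,1.5],[2.6,0,-0.35,0,0,0,1.5],[2.8,0,-0.35,0,0,0,1.5],[2.8,0,-0.35,0,0,0,1.5]],
])

```text
t: 25.72
ee_pos: [465.0, -334.3, 34.0]
orientation: [-1.15, 1.246, 1.151]
ft_force: [-2.4, 2.6, 14.6]
width: 23.6
```

```bash
python3 - <<'E'
from h import *
b=tw(-26,-90)
goto(*b,32,TT+np.pi/2)
E
```

```text
shift cm [0.2  0.02 0.22] rv [ 0.003  0.    -0.   ] | q [-0.64  0.65  1.84  0.    0.65 -2.14] pos [ 465.  -334.3   34. ] w 23.6 t 25.72 f [-2.4  2.6 14.6] jaw ang 1.492
```

Request:
servo_tool([
  [[-0.1,0,0,0,0,0,2.8],[-0.1,0,0,0,0,0,3.2],[-0.1,0,0,0,0,0,3.4],[-0.1,0,0,0,0,0,3.4],[-3,0,0,0,0,0,3.4],[-7,0,0,0,0,0,3.4],[-10,0,0,0,0,0,3.4],[-10,0,0,0,0,0,3.4]],
])

```text
t: 26.38
ee_pos: [467.9, -336.5, 138.6]
orientation: [-1.158, 1.244, 1.143]
ft_force: [-0.1, 0.0, 0.4]
width: 33.7
```

```bash
python3 - <<'E'
from h import *
import pickle
_,c=snap('wrist','w16.png');pickle.dump(c,open('w16.pkl','wb'))
goto(530.7,194.5,150,1.41)
E
```

```text
shift cm [-1.55 -2.2  53.35] rv [ 0.082 -0.003  0.005] | q [-0.64  0.48  1.81 -0.    0.84 -2.14] pos [ 466.8 -335.7  136.2] w 34.1 t 26.43 f [-0.8 -0.1 -0.4] jaw ang 1.492
```

View pics/w16.png

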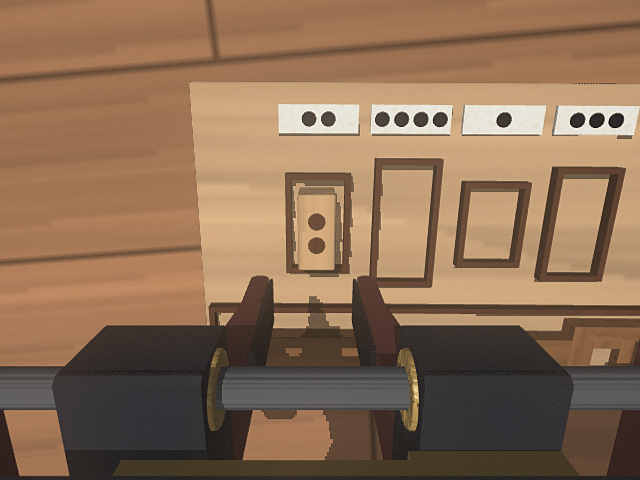

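```bash
python3 - <<'E'
from h import *
import pickle
c=pickle.load(open('w16.pkl','rb'))
print('block',ray(c,316.3,233.5,38),'bay by frame',np.mean([ray(c,*p,16) for p in ((286,173),(351,173),(349,272.5),(288,272.5))],0),tw(-26,-90))
for by,hx in ((90,40),(30,30),(-30,45),(-90,35)):
    print(by,[np.round(proj(c,[*tw(-28+sx*hx,by+sy*22),16])).astype(int).tolist() for sx,sy in ((-1,1),(1,1),(1,-1),(-1,-1))])
E
```

```text
block [ 462.71796053 -332.97516516   38.        ] bay by frame [ 462.6242355  -331.34340335   16.        ] [ 464.95941892 -332.0846092 ]
90 [[627, 167], [602, 281], [540, 281], [560, 167]]
30 [[533, 182], [520, 267], [457, 267], [466, 182]]
-30 [[444, 159], [432, 287], [370, 286], [377, 158]]
-90 [[351, 174], [348, 273], [286, 273], [285, 173]]
```

Request:
servo_tool([
  [[-1.5,0,4,0,0,0,3.4],[-1.5,-0.3,8,0.01,0,0,3.4],[-1.5,-0.6,12,0.02,0,0,3.4],[-1.5,-0.9,16,0.03,0,0,3.4],[-1.5,-1.2,20,0.04,0,0,3.4],[-1.5,-1.5,24,0.05,0,0,3.4],[-1.5,-1.8,28,0.06,0,0,3.4],[-1.5,-2,32,0.07,0,0,3.4]],
])

```text
t: 27.1
ee_pos: [509.3, -15.0, 146.8]
orientation: [-1.097, 1.278, 1.1]
ft_force: [-0.2, -0.1, 0.1]
width: 33.9
```

Request:
servo_tool([
  [[0,0,4,0.01,0,0,3.4],[0,0,8,0.01,0,0,3.4],[0,0,12,0.01,0,0,3.4],[0,0,16,0.01,0,0,3.4],[0,0,19,0.01,0,0,3.4],[0,0,20.5,0.01,0,0,3.4],[0,0,20.5,0.01,0,0,3.4],[0,0,20.5,0.01,0,0,3.4]],
])

```text
t: 27.77
ee_pos: [539.7, 185.7, 147.0]
orientation: [-1.092, 1.282, 1.094]
ft_force: [-0.3, 0.5, -0.1]
width: 34.1
```

```bash
python3 - <<'E'
from h import *
import pickle
_,c=snap('wrist','w17.png');pickle.dump(c,open('w17.pkl','wb'))
goto(530.7,194.5,90,1.41)
print(proj(c,(530.7,194.5,42)))
E
```

```text
shift cm [5.72 1.02 0.82] rv [ 0.002 -0.001 -0.002] | q [ 0.31  0.46  1.81 -0.    0.87 -1.1 ] pos [539.6 184.8 147.2] w 33.9 t 27.82 f [ 0.1 -1.8  0.5] jaw ang 1.412
[322.32417123 225.99030156]
```

View pics/w17.png

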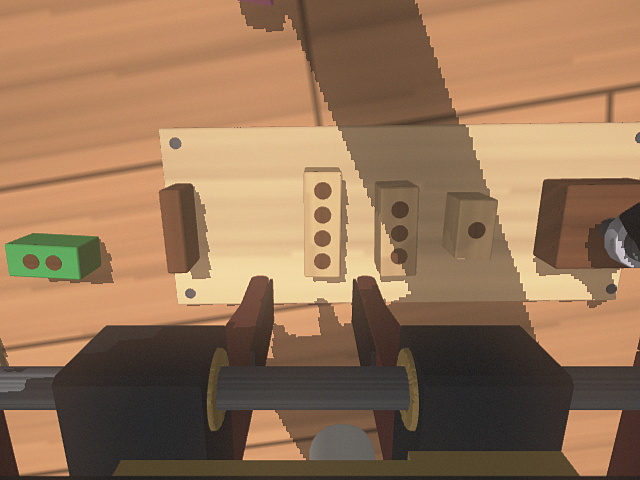

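Request:
servo_tool([
  [[2.5,1,0.8,0,0,0,3.4],[6,1,0.8,0,0,0,3.4],[8,1,0.8,0,0,0,3.4],[10,1,0.8,0,0,0,3.4],[11,1,0.8,0,0,0,3.4],[11,1,0.8,0,0,0,3.4],[11,1,0.8,0,0,0,2],[11,1,0.8,0,0,0,1.5]],
])

```text
t: 28.48
ee_pos: [532.7, 194.9, 39.3]
orientation: [-1.091, 1.279, 1.09]
ft_force: [-1.1, -0.3, -0.6]
width: 24.0
```

```bash
python3 - <<'E'
from h import *
goto(530.7,194.5,36,1.41)
E
```

```text
shift cm [ 0.33  0.19 -0.07] rv [0.001 0.001 0.001] | q [ 0.33  0.63  1.85 -0.    0.65 -1.08] pos [532.7 194.9  39.3] w 24.0 t 28.48 f [-1.1 -0.3 -0.6] jaw ang 1.411
```

Request:
servo_tool([
  [[0,0,0,0,0,0,1.5],[0,0,0,0,0,0,1.5],[-3,0,0,0,0,0,1.5],[-7,0,0,0,0,0,1.5],[-10.5,0,-1,0,0,0,1.5],[-10.5,0,-4,0,0,0,1.5],[-10.5,0,-7,0,0,0,1.5],[-10.5,0,-11,0,0,0,1.5]],
])

```text
t: 29.15
ee_pos: [515.5, 87.0, 145.2]
orientation: [-1.094, 1.275, 1.091]
ft_force: [0.3, -0.1, -0.2]
width: 23.8
```

```bash
python3 - <<'E'
from h import *
b=tw(-28,-30);print(b)
goto(*b,135,TT+np.pi/2)
E
```

```text
[ 467.85064586 -272.12094682]
shift cm [  0.97  -0.88 -36.22] rv [-0.075  0.001  0.004] | q [ 0.14  0.4   1.92  0.    0.81 -1.27] pos [515.5  87.  145.2] w 23.8 t 29.15 f [ 0.3 -0.1 -0.2] jaw ang 1.414
```

Request:
servo_tool([
  [[0,0,-4,-0.01,0,0,1.5],[0,0,-8,-0.02,0,0,1.5],[0,-0.2,-12,-0.03,0,0,1.5],[0,-0.4,-16,-0.04,0,0,1.5],[0,-0.5,-20,-0.05,0,0,1.5],[0,-0.6,-24,-0.06,0,0,1.5],[0,-0.7,-28,-0.07,0,0,1.5],[0,-0.9,-31,-0.075,0,0,1.5]],
])

```text
t: 29.82
ee_pos: [473.9, -223.6, 144.3]
orientation: [-1.148, 1.247, 1.145]
ft_force: [0.5, 0.1, -0.7]
width: 23.5
```

Request:
servo_tool([
  [[0,0,-3,0,0,0,1.5],[1,0,-4.4,0,0,0,1.5],[3,0,-4.4,0,0,0,1.5],[5,0,-4.4,0,0,0,1.5],[7,0,-4.4,0,0,0,1.5],[8,0,-4.4,0,0,0,1.5],[8,0,-4.4,0,0,0,1.5],[8,0,-4.4,0,0,0,1.5]],
])

```text
t: 30.48
ee_pos: [470.7, -264.2, 63.2]
orientation: [-1.147, 1.248, 1.149]
ft_force: [-0.2, 0.6, 0.2]
width: 23.6
```

```bash
python3 - <<'E'
from h import *
b=tw(-28,-30);print(b)
goto(*b,35,TT+np.pi/2)
snap('wrist','w18.png')
E
```

```text
[ 467.85064586 -272.12094682]
shift cm [ 2.82  0.21 -0.82] rv [-0.002  0.    -0.001] | q [-0.53  0.56  1.91  0.    0.67 -2.02] pos [ 470.7 -264.2   63.2] w 23.6 t 30.48 f [-0.2  0.6  0.2] jaw ang 1.488
```

View pics/w18.png

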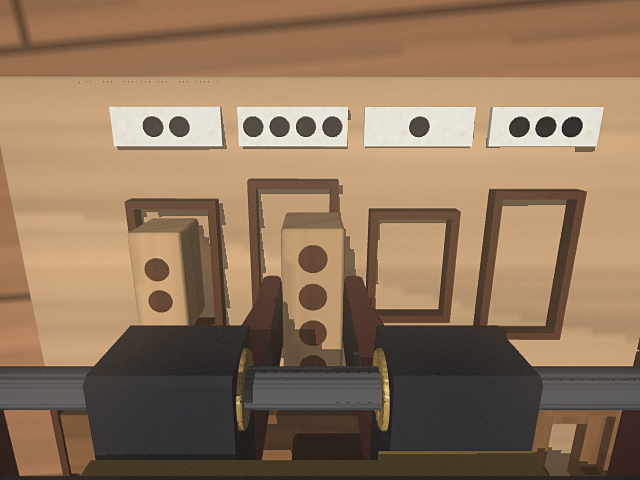

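Request:
servo_tool([
  [[0,0,-0.5,0,0,0,1.5],[0,0,-0.8,0,0,0,1.5],[1,0,-0.8,0,0,0,1.5],[2,0,-0.8,0,0,0,1.5],[2.6,0,-0.8,0,0,0,1.5],[2.8,0,-0.8,0,0,0,1.5],[2.8,0,-0.8,0,0,0,1.5]],
])

```text
t: 31.12
ee_pos: [469.5, -272.4, 35.1]
orientation: [-1.146, 1.248, 1.149]
ft_force: [-2.1, -0.3, 8.0]
width: 24.0
```

```bash
python3 - <<'E'
from h import *
b=tw(-28,-30);print(b)
goto(*b,35,TT+np.pi/2)
E
```

```text
[ 467.85064586 -272.12094682]
shift cm [0.01 0.16 0.02] rv [-0.002  0.001 -0.002] | q [-0.55  0.62  1.91 -0.    0.62 -2.03] pos [ 469.5 -272.4   35.1] w 24.0 t 31.12 f [-2.1 -0.3  8. ] jaw ang 1.487
```

Seated (35.1 as expected). Release and lift.

Request:
servo_tool([
  [[-0.1,0,0,0,0,0,2.8],[-0.1,0,0,0,0,0,3.2],[-0.1,0,0,0,0,0,3.4],[-0.1,0,0,0,0,0,3.4],[-3,0,0,0,0,0,3.4],[-7,0,0,0,0,0,3.4],[-11,0,0,0,0,0,3.4],[-11,0,0,0,0,0,3.4]],
])

```text
t: 31.78
ee_pos: [473.7, -274.7, 151.7]
orientation: [-1.155, 1.245, 1.138]
ft_force: [0.9, -0.1, -1.0]
width: 33.6
```

```bash
python3 - <<'E'
from h import *
import pickle
_,c=snap('wrist','w19.png');pickle.dump(c,open('w19.pkl','wb'))
goto(543,242.6,150,1.44)
E
```

```text
shift cm [-0.26 -2.7  52.07] rv [ 0.047 -0.003  0.007] | q [-0.55  0.43  1.87  0.    0.84 -2.03] pos [ 472.5 -274.1  149. ] w 34.1 t 31.83 f [-0.6  0.5 -0.8] jaw ang 1.487
```

View pics/w19.png

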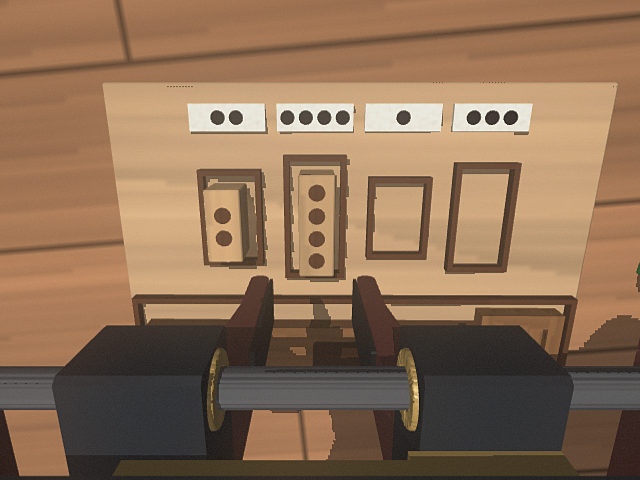

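Request:
servo_tool([
  [[0,0,4,0,0,0,3.4],[0,-0.3,8,0.01,0,0,3.4],[0,-0.6,12,0.01,0,0,3.4],[0,-1,16,0.02,0,0,3.4],[0,-1.4,20,0.03,0,0,3.4],[0,-1.8,24,0.04,0,0,3.4],[0,-2.2,28,0.05,0,0,3.4],[0,-2.7,32,0.05,0,0,3.4]],
])

```text
t: 32.5
ee_pos: [522.7, 45.9, 143.9]
orientation: [-1.109, 1.272, 1.111]
ft_force: [1.1, -0.4, -0.1]
width: 34.1
```

Request:
servo_tool([
  [[0,0,4,0,0,0,3.4],[0,0,8,0,0,0,3.4],[0,0,12,0,0,0,3.4],[0,0,16,0,0,0,3.4],[0,0,19,0,0,0,3.4],[0,0,20,0,0,0,3.4],[0,0,20,0,0,0,3.4],[0,0,20,0,0,0,3.4]],
])

```text
t: 33.17
ee_pos: [549.4, 241.6, 143.9]
orientation: [-1.111, 1.272, 1.112]
ft_force: [-1.4, -1.0, -0.9]
width: 34.2
```

```bash
python3 - <<'E'
from h import *
import pickle
_,c=snap('wrist','w20.png');pickle.dump(c,open('w20.pkl','wb'))
goto(543,242.6,38,1.44)
print(proj(c,(543,242.6,42)))
E
```

```text
shift cm [10.62  0.65  0.11] rv [-0.003 -0.002 -0.002] | q [ 0.39  0.51  1.75 -0.    0.89 -1.04] pos [549.5 240.8 144.2] w 33.8 t 33.22 f [-1.2  0.6 -0.3] jaw ang 1.437
[311.19171809 232.8008906 ]
```

View pics/w20.png

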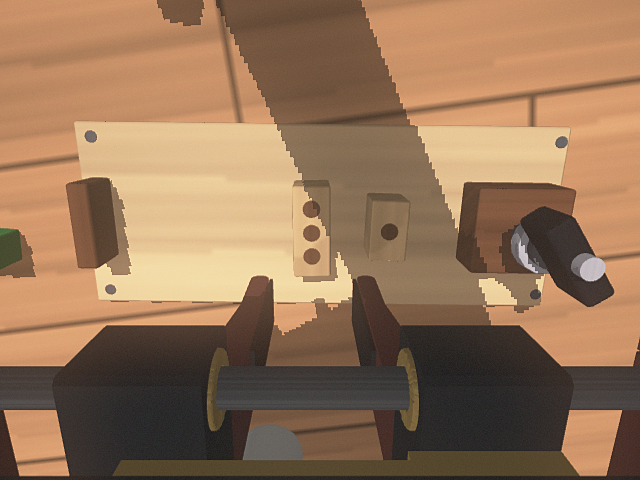

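Request:
servo_tool([
  [[2.5,0.65,0.1,0,0,0,3.4],[6,0.65,0.1,0,0,0,3.4],[8,0.65,0.1,0,0,0,3.4],[10,0.65,0.1,0,0,0,3.4],[10.7,0.65,0.1,0,0,0,3.4],[10.7,0.65,0.1,0,0,0,3.4],[10.7,0.65,0.1,0,0,0,2],[10.7,0.65,0.1,0,0,0,1.5]],
])

```text
t: 33.88
ee_pos: [545.0, 243.6, 39.5]
orientation: [-1.11, 1.268, 1.109]
ft_force: [-0.3, -1.2, -0.9]
width: 24.3
```

```bash
python3 - <<'E'
from h import *
goto(543,242.6,38,1.44)
E
```

```text
shift cm [ 0.15  0.18 -0.13] rv [-0.004  0.001  0.001] | q [ 0.4   0.66  1.79 -0.    0.69 -1.04] pos [545.  243.6  39.5] w 24.3 t 33.88 f [-0.3 -1.2 -0.9] jaw ang 1.436
```

Request:
servo_tool([
  [[0,0,0,0,0,0,1.5],[0,0,0,0,0,0,1.5],[-3,0,0,0,0,0,1.5],[-7,0,0,0,0,0,1.5],[-10.5,0,-1,0,0,0,1.5],[-10.5,0,-4,0,0,0,1.5],[-10.5,0,-7,0,0,0,1.5],[-10.5,0,-11,0,0,0,1.5]],
])

```text
t: 34.55
ee_pos: [530.3, 135.5, 145.2]
orientation: [-1.113, 1.264, 1.11]
ft_force: [-0.6, -0.4, -0.6]
width: 23.8
```

```bash
python3 - <<'E'
from h import *
b=tw(-28,90)+[1.9,.5];print(b)
goto(*b,135,TT+np.pi/2)
E
```

```text
[ 479.51982258 -152.01926127]
shift cm [  0.96   1.27 -29.17] rv [-0.05   0.002  0.004] | q [ 0.23  0.44  1.87  0.    0.83 -1.21] pos [530.3 135.5 145.2] w 23.8 t 34.55 f [-0.6 -0.4 -0.6] jaw ang 1.439
```

Request:
servo_tool([
  [[0,0.2,-4,-0.01,0,0,1.5],[0,0.4,-8,-0.02,0,0,1.5],[0,0.6,-12,-0.03,0,0,1.5],[0,0.8,-16,-0.04,0,0,1.5],[0,1.0,-20,-0.05,0,0,1.5],[0,1.2,-24,-0.05,0,0,1.5],[0,1.3,-27,-0.05,0,0,1.5],[0,1.3,-29,-0.05,0,0,1.5]],
])

```text
t: 35.22
ee_pos: [477.4, -153.3, 144.2]
orientation: [-1.147, 1.248, 1.145]
ft_force: [1.4, 0.3, 0.1]
width: 23.8
```

Request:
servo_tool([
  [[2,0,0,0,0,0,1.5],[5,0,0,0,0,0,1.5],[7,0,0,0,0,0,1.5],[8,0,0,0,0,0,1.5],[8,0,0,0,0,0,1.5],[8,0,0,0,0,0,1.5]],
])

```text
t: 35.72
ee_pos: [478.1, -150.6, 63.7]
orientation: [-1.147, 1.248, 1.148]
ft_force: [-0.3, -0.9, 0.4]
width: 23.9
```

```bash
python3 - <<'E'
from h import *
b=tw(-28,90)+[1.9,.5];print(b)
goto(*b,35.5,TT+np.pi/2)
snap('wrist','w21.png')
E
```

```text
[ 479.51982258 -152.01926127]
shift cm [ 2.82 -0.15 -0.13] rv [-0.002  0.    -0.   ] | q [-0.33  0.53  2.    0.    0.62 -1.82] pos [ 478.1 -150.6   63.7] w 23.9 t 35.72 f [-0.3 -0.9  0.4] jaw ang 1.487
```

View pics/w21.png

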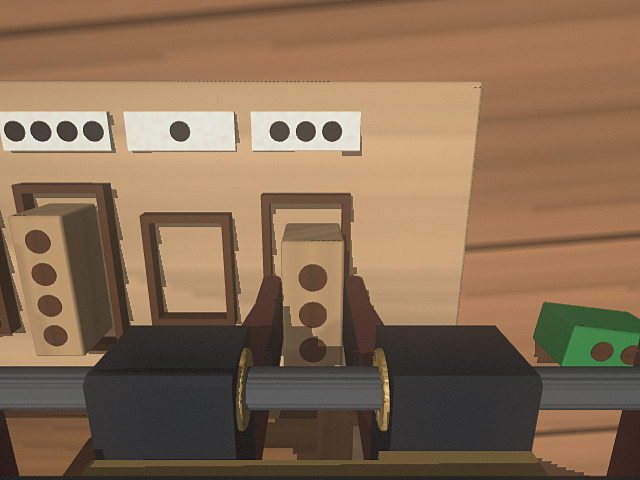

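Request:
servo_tool([
  [[0,-0.15,-0.2,0,0,0,1.5],[1,-0.15,-0.2,0,0,0,1.5],[2,-0.15,-0.2,0,0,0,1.5],[2.6,-0.15,-0.2,0,0,0,1.5],[2.8,-0.15,-0.2,0,0,0,1.5],[2.8,-0.15,-0.2,0,0,0,1.5]],
])

```text
t: 36.27
ee_pos: [478.9, -152.7, 35.3]
orientation: [-1.147, 1.248, 1.148]
ft_force: [-1.8, 0.0, 9.0]
width: 24.0
```

```bash
python3 - <<'E'
from h import *
b=tw(-28,90)+[1.9,.5];print(b)
goto(*b,35.5,TT+np.pi/2)
E
```

```text
[ 479.51982258 -152.01926127]
shift cm [-0.02 -0.06  0.07] rv [-0.002  0.    -0.001] | q [-0.33  0.58  2.   -0.    0.56 -1.82] pos [ 478.9 -152.7   35.3] w 24.0 t 36.27 f [-1.8  0.   9. ] jaw ang 1.487
```

Request:
servo_tool([
  [[-0.1,0,0,0,0,0,2.8],[-0.1,0,0,0,0,0,3.2],[-0.1,0,0,0,0,0,3.4],[-0.1,0,0,0,0,0,3.4],[-3,0,0,0,0,0,3.4],[-7,0,0,0,0,0,3.4],[-11,0,0,0,0,0,3.4],[-13,0,0,0,0,0,3.4]],
])

```text
t: 36.93
ee_pos: [480.6, -153.2, 168.9]
orientation: [-1.15, 1.246, 1.144]
ft_force: [1.0, -0.1, 0.4]
width: 33.8
```

```bash
python3 - <<'E'
from h import *
import pickle
_,c=snap('wrist','w22.png');pickle.dump(c,open('w22.pkl','wb'))
goto(548.9,291.8,180,-0.141)
goto(548.9,291.8,180,1.43)
E
```

```text
shift cm [-0.95 -2.93 44.96] rv [-1.514 -0.008  0.005] | q [-0.33  0.34  1.95  0.    0.85 -1.82] pos [ 482.1 -153.8  171.2] w 33.7 t 36.98 f [1.2 0.  2.1] jaw ang 1.487
shift cm [-0.95 -2.93 44.96] rv [ 0.057 -0.002  0.008] | q [-0.33  0.34  1.95  0.    0.85 -1.82] pos [ 482.1 -153.8  171.2] w 33.7 t 36.98 f [1.2 0.  2.1] jaw ang 1.487
```

View pics/w22.png

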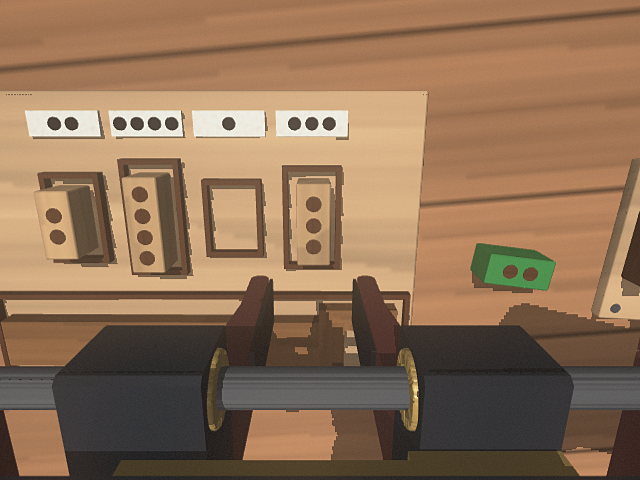

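Request:
servo_tool([
  [[-1,0,4,0.12,0,0,7],[-1,-0.3,8,0.24,0,0,7],[-1,-0.6,12,0.36,0,0,7],[-1,-1,16,0.48,0,0,7],[-1,-1.4,20,0.6,0,0,7],[-1,-1.8,24,0.72,0,0,7],[-1,-2.2,28,0.84,0,0,7],[-1,-2.7,32,0.96,0,0,7]],
])

```text
t: 37.65
ee_pos: [528.0, 142.8, 174.6]
orientation: [-0.46, 1.522, 0.46]
ft_force: [0.1, 0.2, -0.6]
width: 69.9
```

```bash
python3 - <<'E'
from h import *
goto(548.9,291.8,180,-0.141)
E
```

```text
shift cm [-0.55 11.25  9.98] rv [ 0.728 -0.001  0.   ] | q [ 0.24  0.39  1.85 -0.    0.9  -0.34] pos [528.  142.8 174.6] w 69.9 t 37.65 f [ 0.1  0.2 -0.6] jaw ang 0.587
```

Request:
servo_tool([
  [[0,3,2.5,0.12,0,0,6],[0,6,5,0.24,0,0,6],[0,9,7.5,0.36,0,0,6],[0,11.2,9.9,0.48,0,0,6],[0,11.2,9.9,0.6,0,0,6],[0,11.2,9.9,0.73,0,0,6],[0,11.2,9.9,0.73,0,0,6],[0,11.2,9.9,0.73,0,0,6]],
])

```text
t: 38.32
ee_pos: [547.7, 289.2, 174.5]
orientation: [0.105, 1.569, -0.106]
ft_force: [0.2, 0.5, -0.7]
width: 60.1
```

```bash
python3 - <<'E'
from h import *
import pickle
_,c=snap('wrist','w23.png');pickle.dump(c,open('w23.pkl','wb'))
goto(548.9,291.8,39,-0.141)
print(proj(c,(548.9,291.8,42)))
E
```

```text
shift cm [13.57  0.31  0.08] rv [ 0.007 -0.001  0.001] | q [ 0.47  0.49  1.69 -0.    0.97  0.6 ] pos [547.8 288.9 174.7] w 60.3 t 38.37 f [-0.7 -0.8  0.2] jaw ang -0.134
[313.37300585 228.03653639]
```

View pics/w23.png

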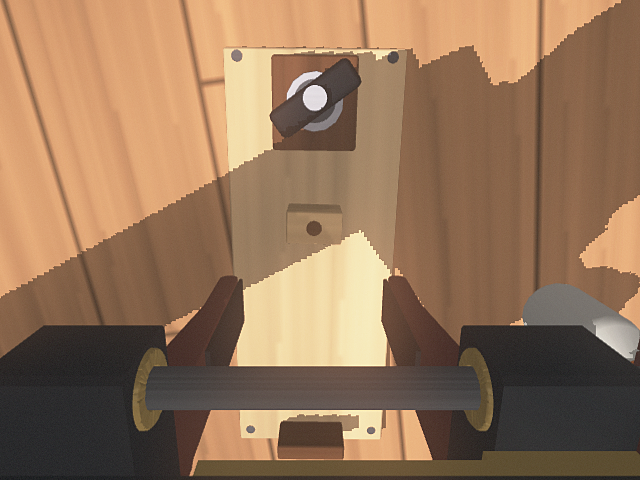

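Request:
servo_tool([
  [[3,0.3,0.1,0,0,0,5.6],[6.5,0.3,0.1,0,0,0,5.6],[9.5,0.3,0.1,0,0,0,5.6],[12,0.3,0.1,0,0,0,5.6],[13.6,0.3,0.1,0,0,0,5.6],[13.6,0.3,0.1,0,0,0,5.6],[13.6,0.3,0.1,0,0,0,3.4],[13.6,0.3,0.1,0,0,0,3]],
])

```text
t: 39.03
ee_pos: [550.3, 292.1, 40.3]
orientation: [0.108, 1.567, -0.107]
ft_force: [0.2, -0.3, -0.1]
width: 45.8
```

```bash
python3 - <<'E'
from h import *
goto(548.9,291.8,39,-0.141)
E
```

```text
shift cm [ 0.13 -0.05 -0.13] rv [ 0.004  0.001 -0.001] | q [0.47 0.68 1.73 0.   0.73 0.61] pos [550.3 292.1  40.3] w 45.8 t 39.03 f [ 0.2 -0.3 -0.1] jaw ang -0.137
```

Request:
servo_tool([
  [[0,0,0,0,0,0,3],[0,0,0,0,0,0,3],[0,0,0,0,0,0,3],[0,0,0,0,0,0,3],[-3,0,0,0,0,0,3],[-6.5,0,0,0,0,0,3],[-10,0,0,0,0,0,3],[-11,0,0,0,0,0,3]],
])

```text
t: 39.7
ee_pos: [552.0, 293.4, 155.0]
orientation: [0.111, 1.561, -0.105]
ft_force: [1.1, 0.6, -0.6]
width: 39.7
```

```bash
python3 - <<'E'
from h import *
b=tw(-28,30);print(b)
goto(*b,145,TT)
_,c=snap('wrist','w24.png')
E
```

```text
[ 472.73523422 -212.32010404]
shift cm [  0.76 -51.19  -0.93] rv [-0.056  0.007 -0.004] | q [0.47 0.52 1.69 0.   0.93 0.61] pos [552.  293.4 155. ] w 39.7 t 39.7 f [ 1.1  0.6 -0.6] jaw ang -0.137
```

View pics/w24.png

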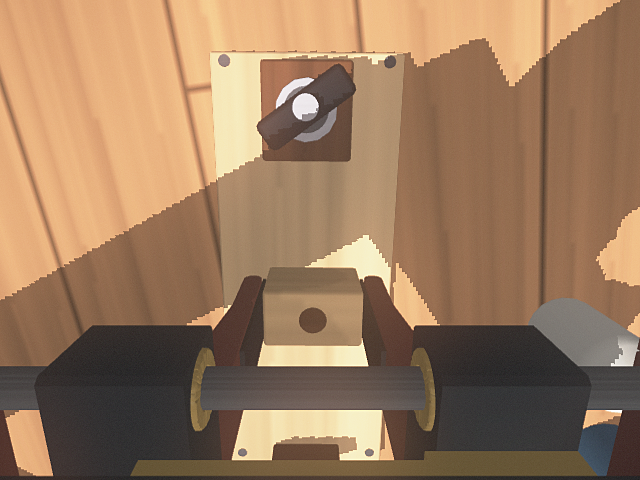

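Request:
servo_tool([
  [[0,-3,0,-0.01,0,0,3],[0,-7,-0.1,-0.02,0,0,3],[0,-11,-0.2,-0.03,0,0,3],[0,-15,-0.3,-0.04,0,0,3],[0,-19,-0.4,-0.05,0,0,3],[0,-23,-0.5,-0.05,0,0,3],[0,-27,-0.6,-0.05,0,0,3],[0,-31,-0.7,-0.05,0,0,3]],
])

```text
t: 40.42
ee_pos: [498.7, -15.6, 148.4]
orientation: [0.069, 1.571, -0.068]
ft_force: [1.5, 1.0, -0.2]
width: 40.0
```

Request:
servo_tool([
  [[0,-4,-0.1,0,0,0,3],[0,-8,-0.2,0,0,0,3],[0,-12,-0.3,0,0,0,3],[0,-16,-0.4,0,0,0,3],[0,-18.5,-0.4,0,0,0,3],[0,-19.5,-0.4,0,0,0,3],[0,-19.5,-0.4,0,0,0,3],[0,-19.5,-0.4,0,0,0,3]],
])

```text
t: 41.08
ee_pos: [478.4, -207.4, 148.6]
orientation: [0.07, 1.571, -0.069]
ft_force: [-0.2, -0.6, -0.4]
width: 40.0
```

```bash
python3 - <<'E'
from h import *
b=tw(-28,30);print(b)
goto(*b,65,TT)
_,c=snap('wrist','w25.png')
E
```

```text
[ 472.73523422 -212.32010404]
shift cm [ 8.36 -0.55 -0.51] rv [-0.007 -0.001 -0.001] | q [-0.43  0.4   1.92  0.    0.82 -0.34] pos [ 478.4 -207.4  148.6] w 40.0 t 41.08 f [-0.2 -0.6 -0.4] jaw ang -0.089
```

View pics/w25.png

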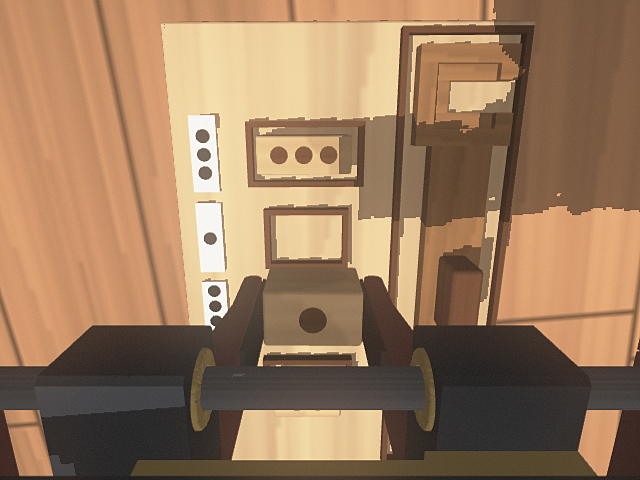

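Request:
servo_tool([
  [[2,-0.5,-0.4,0,0,0,3],[5,-0.5,-0.4,0,0,0,3],[7.5,-0.5,-0.4,0,0,0,3],[8.2,-0.5,-0.4,0,0,0,3],[8.2,-0.5,-0.4,0,0,0,3],[8.2,-0.5,-0.4,0,0,0,3]],
])

```text
t: 41.63
ee_pos: [474.8, -211.5, 67.6]
orientation: [0.068, 1.57, -0.067]
ft_force: [-0.1, -0.2, -0.1]
width: 39.5
```

```bash
python3 - <<'E'
from h import *
b=tw(-28,30);print(b)
goto(*b,36.2,TT)
_,c=snap('wrist','w26.png')
E
```

```text
[ 472.73523422 -212.32010404]
shift cm [ 3.14 -0.1  -0.2 ] rv [-0.005 -0.001 -0.   ] | q [-0.44  0.54  1.95  0.    0.65 -0.36] pos [ 474.8 -211.5   67.6] w 39.5 t 41.63 f [-0.1 -0.2 -0.1] jaw ang -0.086
```

View pics/w26.png

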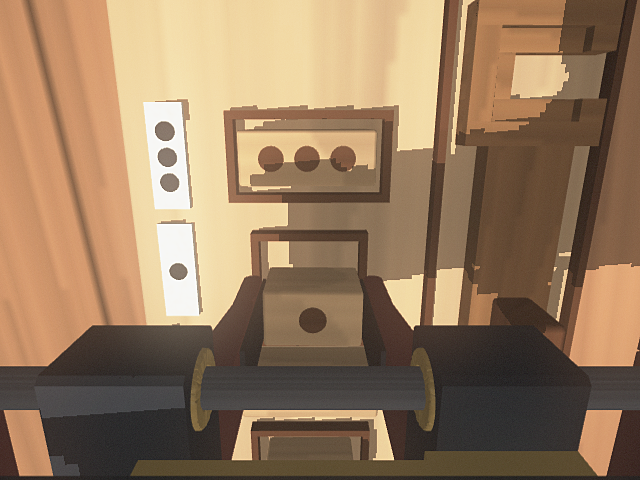

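Request:
servo_tool([
  [[1,-0.1,-0.15,0,0,0,3],[2,-0.1,-0.15,0,0,0,3],[2.7,-0.1,-0.15,0,0,0,3],[3.1,-0.1,-0.15,0,0,0,3],[3.1,-0.1,-0.15,0,0,0,3]],
])

```text
t: 42.1
ee_pos: [472.7, -213.4, 35.8]
orientation: [0.069, 1.57, -0.069]
ft_force: [-0.0, 0.2, -0.1]
width: 40.0
```

```bash
python3 - <<'E'
from h import *
b=tw(-28,30);print(b)
goto(*b,36.2,TT)
E
```

```text
[ 472.73523422 -212.32010404]
shift cm [-0.04  0.11 -0.01] rv [-0.007 -0.001 -0.   ] | q [-0.45  0.6   1.96 -0.    0.59 -0.36] pos [ 472.7 -213.4   35.8] w 40.0 t 42.1 f [-0.   0.2 -0.1] jaw ang -0.088
```

Request:
servo_tool([
  [[0.1,0,0,0,0,0,3],[0.2,0,0,0,0,0,3],[0.2,0,0,0,0,0,3]],
])

```text
t: 42.35
ee_pos: [472.8, -213.5, 35.6]
orientation: [0.069, 1.57, -0.069]
ft_force: [-5.7, 2.2, 22.6]
width: 39.8
```

Contact. Release with a small ease-up and lift.

Request:
servo_tool([
  [[-0.2,0,0,0,0,0,3],[-0.2,0,0,0,0,0,4.5],[-0.2,0,0,0,0,0,5],[-0.2,0,0,0,0,0,5],[-0.2,0,0,0,0,0,5],[-4,0,0,0,0,0,5],[-8,0,0,0,0,0,5],[-12,0,0,0,0,0,5]],
])

```text
t: 43.02
ee_pos: [472.0, -213.0, 154.4]
orientation: [0.07, 1.573, -0.068]
ft_force: [0.6, -0.6, 0.1]
width: 49.8
```

Request:
servo_tool([
  [[-3,0,0,0,0,0,5],[-6,0,0,0,0,0,5],[-6,0,0,0,0,0,5],[-6,0,0,0,0,0,5]],
])

```text
t: 43.35
ee_pos: [473.8, -213.8, 215.8]
orientation: [0.068, 1.566, -0.07]
ft_force: [-0.1, 0.8, -0.6]
width: 50.1
```

```bash
python3 - <<'E'
from h import *
import pickle
_,c=snap('wrist','w27.png');pickle.dump(c,open('w27.pkl','wb'))
goto(560,374.3,170,-1.091)
E
```

```text
shift cm [ 4.41 59.3   3.53] rv [ 1.003e+00  1.000e-03 -0.000e+00] | q [-0.45  0.3   1.88 -0.    0.96 -0.36] pos [ 472.9 -213.3  214.3] w 49.8 t 43.4 f [-1.  -0.3 -0.5] jaw ang -0.088
```

View pics/w27.png

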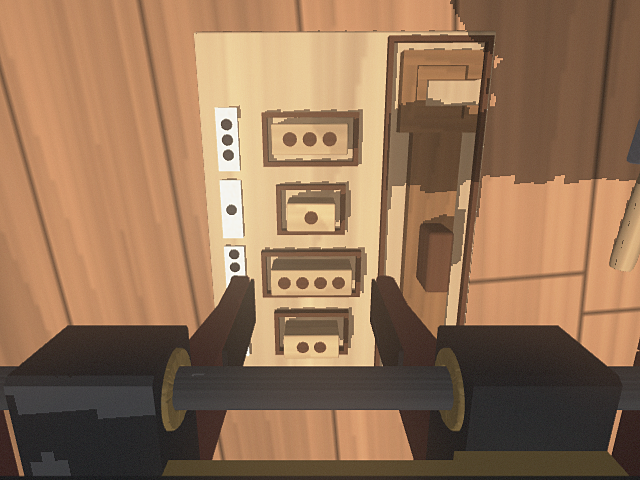

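```bash
python3 - <<'E'
from h import *
import pickle
np.set_printoptions(precision=1,suppress=True)
c=pickle.load(open('w27.pkl','rb'))
for n,p,y in ((3,(309.5,139),90),(1,(311,217.5),30),(4,(311,283),-30),(2,(311.5,347.5),-90)):
    print(n,rot(TT).T@(ray(c,*p,38)[:2]-TO)-[-28,y])
print('grip',rot(TT).T@(ray(c,440,262,56)[:2]-TO)-[75,-5])
E
```

```text
3 [0.3 1. ]
1 [ 1.1 -1.5]
4 [0.8 1. ]
2 [ 0.9 -1.1]
grip [0.8 0.7]
```

Request:
servo_tool([
  [[0,4,0.2,0.06,0,0,5],[0,8,0.5,0.12,0,0,5],[0,12,0.7,0.2,0,0,5],[0,16,1,0.28,0,0,5],[0,20,1.2,0.36,0,0,5],[0,24,1.5,0.44,0,0,5],[0,28,1.7,0.52,0,0,5],[0,32,1.9,0.6,0,0,5]],
])

```text
t: 44.07
ee_pos: [518.6, 105.5, 212.1]
orientation: [0.54, 1.506, -0.543]
ft_force: [0.6, -0.5, -0.1]
width: 50.0
```

```bash
python3 - <<'E'
from h import *
goto(560,374.3,170,-1.091)
E
```

```text
shift cm [  4.17  23.35 -13.95] rv [ 0.399 -0.002  0.003] | q [ 0.18  0.32  1.86 -0.    0.97  0.87] pos [518.6 105.5 212.1] w 50.0 t 44.07 f [ 0.6 -0.5 -0.1] jaw ang -0.692
```

Request:
servo_tool([
  [[0,3.5,-2,0.06,0,0,5],[0,7,-4,0.12,0,0,5],[0,10.5,-6,0.2,0,0,5],[0,14,-8,0.28,0,0,5],[2,17.5,-10.5,0.36,0,0,5],[4,21,-12.5,0.4,0,0,5],[4,23.2,-13.9,0.4,0,0,5],[4,23.2,-13.9,0.4,0,0,5]],
])

```text
t: 44.73
ee_pos: [558.2, 375.8, 169.6]
orientation: [0.841, 1.404, -0.846]
ft_force: [-0.9, -0.8, 0.1]
width: 49.9
```

Request:
servo_tool([
  [[0,0,0,0,0,0,5],[0,0,0,0,0,0,5]],
])

```text
t: 44.9
ee_pos: [558.7, 370.2, 172.3]
orientation: [0.843, 1.401, -0.849]
ft_force: [-1.2, 0.0, 0.2]
width: 50.2
```

```bash
python3 - <<'E'
from h import *
import pickle
_,c=snap('wrist','w28.png');pickle.dump(c,open('w28.pkl','wb'))
goto(560,374.3,95,-1.091)
print(proj(c,(560,374.3,103)),proj(c,(560,374.3,109)))
E
```

```text
shift cm [ 7.8   0.31 -0.36] rv [0.003 0.    0.003] | q [ 0.57  0.56  1.56 -0.    1.02  1.65] pos [559.1 369.8 173. ] w 50.1 t 44.95 f [-0.2 -0.6 -0.3] jaw ang -1.088
[307.97562653 255.0520459 ] [307.85533617 258.53542643]
```

View pics/w28.png

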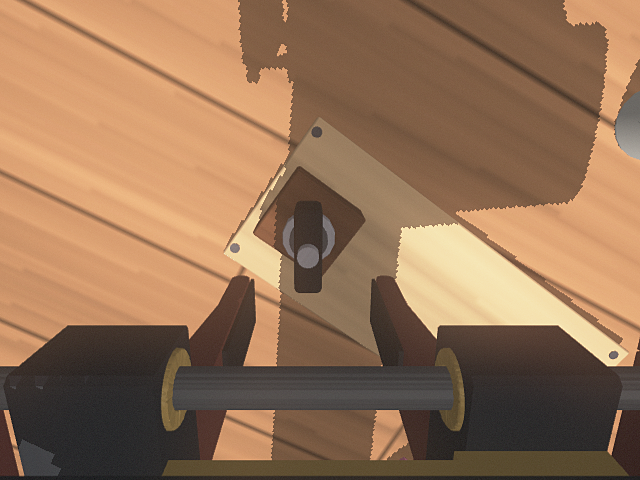

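Request:
servo_tool([
  [[0,0.3,-0.35,0,0,0,4],[4,0.3,-0.35,0,0,0,4],[7,0.3,-0.35,0,0,0,3],[7.7,0.3,-0.35,0,0,0,2],[7.7,0.3,-0.35,0,0,0,0.5],[7.7,0.3,-0.35,0,0,0,0.5],[7.7,0.3,-0.35,0,0,0,0.5],[7.7,0.3,-0.35,0,0,0,0.5]],
])

```text
t: 45.62
ee_pos: [561.5, 375.1, 98.4]
orientation: [0.847, 1.398, -0.846]
ft_force: [2.0, -4.3, -5.3]
width: 15.6
```

```bash
python3 - <<'E'
from h import *
goto(560,374.3,95,-1.091)
E
```

```text
shift cm [ 0.34 -0.17 -0.  ] rv [ 0.003  0.001 -0.001] | q [ 0.57  0.66  1.59 -0.    0.89  1.66] pos [561.5 375.1  98.4] w 15.6 t 45.62 f [ 2.  -4.3 -5.3] jaw ang -1.088
```

Request:
servo_tool([
  [[0.02,-0.1,0,-0.12,0,0,0.5],[0.04,-0.1,0,-0.24,0,0,0.5],[0.06,-0.1,0,-0.36,0,0,0.5],[0.08,-0.1,0,-0.48,0,0,0.5],[0.11,-0.1,0,-0.6,0,0,0.5],[0.13,-0.1,0,-0.72,0,0,0.5],[0.15,-0.1,0,-0.84,0,0,0.5],[0.17,-0.1,0,-0.96,0,0,0.5]],
])

```text
t: 46.28
ee_pos: [560.2, 375.8, 96.7]
orientation: [0.097, 1.568, -0.095]
ft_force: [0.1, 1.5, -5.7]
width: 15.9
```

```bash
python3 - <<'E'
from h import *
goto(560,374.3,95)
print(ctrl.get_obs()['moment'])
E
```

```text
shift cm [ 0.17 -0.15  0.  ] rv [ 0.     0.001 -0.002] | q [0.57 0.66 1.59 0.   0.89 0.69] pos [560.2 375.8  96.7] w 15.9 t 46.28 f [ 0.1  1.5 -5.7] jaw ang -0.122
[ 0.04239031  0.07050456 -0.13906912]
```

Request:
servo_tool([
  [[0.05,0,0,-0.12,0,0,0.5],[0.08,0,0,-0.24,0,0,0.5],[0.1,0,0,-0.36,0,0,0.5],[0.12,0,0,-0.48,0,0,0.5],[0.15,0,0,-0.6,0,0,0.5],[0.17,0,0,-0.72,0,0,0.5],[0.19,0,0,-0.84,0,0,0.5],[0.21,0,0,-0.96,0,0,0.5]],
])

```text
t: 46.95
ee_pos: [558.8, 375.2, 94.8]
orientation: [-0.654, 1.472, 0.655]
ft_force: [-4.1, -3.0, -0.2]
width: 15.9
```

Request:
servo_tool([
  [[0.02,0,0,-0.12,0,0,0.5],[0.04,0,0,-0.24,0,0,0.5],[0.06,0,0,-0.36,0,0,0.5],[0.08,0,0,-0.48,0,0,0.5],[0.11,0,0,-0.6,0,0,0.5],[0.13,0,0,-0.72,0,0,0.5],[0.15,0,0,-0.84,0,0,0.5],[0.15,0,0,-0.84,0,0,0.5]],
])

```text
t: 47.62
ee_pos: [558.5, 373.9, 93.3]
orientation: [-1.289, 1.16, 1.29]
ft_force: [-5.2, -6.8, 3.7]
width: 15.6
```

```bash
python3 - <<'E'
from h import *
goto(560,374.3,95)
print(ctrl.get_obs()['moment'])
E
```

```text
shift cm [-0.17 -0.16  0.02] rv [-0.    -0.002 -0.003] | q [ 0.57  0.66  1.59 -0.    0.89 -1.11] pos [558.5 373.9  93.3] w 15.6 t 47.62 f [-5.2 -6.8  3.7] jaw ang 1.679
[-1.32137693  0.90992109  0.03846075]
```

Request:
servo_tool([
  [[0,0,0,0,0,0,8.5],[0,0,0,0,0,0,8.5],[0,0,0,0,0,0,8.5],[0,0,0,0,0,0,8.5],[0,-0.1,0,0,0,0,8.5],[0,-0.1,0,0.12,0,0,8.5],[0,-0.1,0,0.24,0,0,8.5],[0,-0.1,0,0.36,0,0,8.5]],
])

```text
t: 48.28
ee_pos: [561.2, 375.6, 92.2]
orientation: [-1.012, 1.322, 1.012]
ft_force: [0.3, 0.1, -0.1]
width: 65.4
```

Request:
servo_tool([
  [[0,0,0,0.12,0,0,8.5],[0,0,0,0.24,0,0,8.5],[0,0,0,0.36,0,0,8.5],[0,0,0,0.48,0,0,8.5],[0,0,0,0.6,0,0,8.5],[0,0,0,0.72,0,0,8.5],[0,0,0,0.84,0,0,8.5],[0,0,0,0.96,0,0,8.5]],
])

```text
t: 48.95
ee_pos: [561.2, 375.6, 92.1]
orientation: [-0.271, 1.553, 0.272]
ft_force: [-0.2, 0.3, -0.8]
width: 85.1
```

Request:
servo_tool([
  [[0,0,0,0.12,0,0,8.5],[0,0,0,0.24,0,0,8.5],[0,0,0,0.36,0,0,8.5],[0,0,0,0.48,0,0,8.5],[0,0,0,0.6,0,0,8.5],[0,0,0,0.72,0,0,8.5],[0,0,0,0.84,0,0,8.5],[0,0,0,0.96,0,0,8.5]],
])

```text
t: 49.62
ee_pos: [561.2, 375.6, 92.1]
orientation: [0.481, 1.517, -0.48]
ft_force: [-0.7, -0.3, 0.5]
width: 84.9
```

```bash
python3 - <<'E'
from h import *
goto(560,374.3,90,-1.462)
print(ctrl.get_obs()['moment'])
E
```

```text
shift cm [ 0.21 -0.17 -0.02] rv [ 0.848 -0.    -0.001] | q [0.57 0.67 1.59 0.   0.89 1.19] pos [561.2 375.6  92.1] w 84.9 t 49.62 f [-0.7 -0.3  0.5] jaw ang -0.614
[-0.0469201  -0.02574889 -0.04599697]
```

Request:
servo_tool([
  [[0,-0.1,0,0.12,0,0,8.5],[0,-0.15,0,0.24,0,0,8.5],[0,-0.15,0,0.36,0,0,8.5],[0,-0.15,0,0.48,0,0,8.5],[0,-0.15,0,0.6,0,0,8.5],[0,-0.15,0,0.72,0,0,8.5],[0.2,-0.15,0,0.85,0,0,6],[0.2,-0.15,0,0.85,0,0,0.5]],
])

```text
t: 50.28
ee_pos: [560.1, 374.2, 89.9]
orientation: [1.129, 1.259, -1.129]
ft_force: [-0.3, 0.1, 0.3]
width: 75.0
```

Request:
servo_tool([
  [[0,0,0,0,0,0,0.5],[0,0,0,0,0,0,0.5],[0,0,0,0,0,0,0.5],[0,0,0,0,0,0,0.5],[0,0,0,0,0,0,0.5],[0,0,0,0,0,0,0.5],[0,0,0,0,0,0,0.5],[0,0,0,0,0,0,0.5]],
])

```text
t: 50.95
ee_pos: [560.1, 374.1, 90.0]
orientation: [1.125, 1.261, -1.125]
ft_force: [-0.7, 0.2, 0.0]
width: 22.1
```

Request:
servo_tool([
  [[0,0,0,0,0,0,0.5],[0,0,0,0,0,0,0.5],[0,0,0,0,0,0,0.5]],
])

```text
t: 51.2
ee_pos: [560.1, 374.0, 90.0]
orientation: [1.125, 1.261, -1.126]
ft_force: [0.4, -1.6, 0.4]
width: 16.0
```

```bash
python3 - <<'E'
from h import *
goto(560,374.3,90,-1.462)
print(ctrl.get_obs()['moment'])
E
```

```text
shift cm [ 0.   -0.   -0.03] rv [0.004 0.    0.   ] | q [ 0.57  0.67  1.59 -0.    0.88  2.03] pos [560.1 374.   90. ] w 16.0 t 51.2 f [ 0.4 -1.6  0.4] jaw ang -1.458
[-0.10842071  0.00474779 -0.05127237]
```

Request:
servo_tool([
  [[0.02,0,0,-0.12,0,0,0.5],[0.04,0,0,-0.24,0,0,0.5],[0.06,0,0,-0.36,0,0,0.5],[0.08,0,0,-0.48,0,0,0.5],[0.11,0,0,-0.6,0,0,0.5],[0.13,0,0,-0.72,0,0,0.5],[0.15,0,0,-0.84,0,0,0.5],[0.17,0,0,-0.96,0,0,0.5]],
])

```text
t: 51.87
ee_pos: [560.0, 374.0, 88.3]
orientation: [0.386, 1.536, -0.386]
ft_force: [-0.1, -0.4, 0.6]
width: 16.0
```

Request:
servo_tool([
  [[0.02,0,0,-0.12,0,0,0.5],[0.04,0,0,-0.24,0,0,0.5],[0.06,0,0,-0.36,0,0,0.5],[0.08,0,0,-0.48,0,0,0.5],[0.11,0,0,-0.6,0,0,0.5],[0.13,0,0,-0.72,0,0,0.5],[0.15,0,0,-0.84,0,0,0.5],[0.17,0,0,-0.96,0,0,0.5]],
])

```text
t: 52.53
ee_pos: [560.1, 374.0, 86.6]
orientation: [-0.367, 1.54, 0.367]
ft_force: [0.6, -0.9, 0.0]
width: 16.2
```

Request:
servo_tool([
  [[0.02,0,0,-0.12,0,0,0.5],[0.04,0,0,-0.24,0,0,0.5],[0.06,0,0,-0.36,0,0,0.5],[0.08,0,0,-0.48,0,0,0.5],[0.11,0,0,-0.6,0,0,0.5],[0.13,0,0,-0.72,0,0,0.5],[0.13,0,0,-0.74,0,0,0.5]],
])

```text
t: 53.12
ee_pos: [560.1, 374.0, 85.3]
orientation: [-0.937, 1.36, 0.937]
ft_force: [1.5, -0.6, -1.0]
width: 16.1
```

```bash
python3 - <<'E'
from h import *
goto(560,374.3,90,-1.462)
print(ctrl.get_obs()['moment'])
E
```

```text
shift cm [-0.47  0.02  0.02] rv [-0.473 -0.     0.   ] | q [ 0.57  0.67  1.59 -0.    0.87 -0.64] pos [560.1 374.   85.3] w 16.1 t 53.12 f [ 1.5 -0.6 -1. ] jaw ang 1.207
[-0.16629784 -0.26940408 -0.15146948]
```

Request:
servo_tool([
  [[0,0,0,0,0,0,3],[0,0,0,0,0,0,5],[0,0,0,0,0,0,5],[0,0,0,0,0,0,5],[-4,0,0,0,0,0,5],[-8,0,0,0,0,0,5],[-12,0,0,0,0,0,5],[-15,0,0,0,0,0,5]],
])

```text
t: 53.78
ee_pos: [560.7, 374.6, 238.7]
orientation: [-0.932, 1.359, 0.932]
ft_force: [1.4, 0.3, 0.1]
width: 50.1
```

Request:
servo_tool([
  [[-2,1,0,0,0,0,5],[-2,4,0,0,0,0,5],[-2,7,0,0,0,0,5],[-2,8,0,0,0,0,5],[-2,8,0,0,0,0,5],[-2,8,0,0,0,0,5]],
])

```text
t: 54.28
ee_pos: [485.6, 403.1, 255.4]
orientation: [-0.934, 1.361, 0.934]
ft_force: [0.8, 0.3, -0.3]
width: 50.2
```

```bash
python3 - <<'E'
from h import *
goto(560,374.3,90,-1.462)
im,c=snap('top','t30.png');snap('scene','s30.png')
cv2.imwrite('pics/t30b.png',cv2.cvtColor(cv2.resize(im[200:340,345:525],None,fx=4.2,fy=4.2,interpolation=cv2.INTER_CUBIC),cv2.COLOR_RGB2BGR))
E
```

```text
shift cm [16.55 -7.97 -0.02] rv [-0.477  0.     0.001] | q [ 0.67  0.41  1.6  -0.    1.13 -0.53] pos [485.6 403.1 255.4] w 50.2 t 54.28 f [ 0.8  0.3 -0.3] jaw ang 1.203
```

View pics/t30b.png

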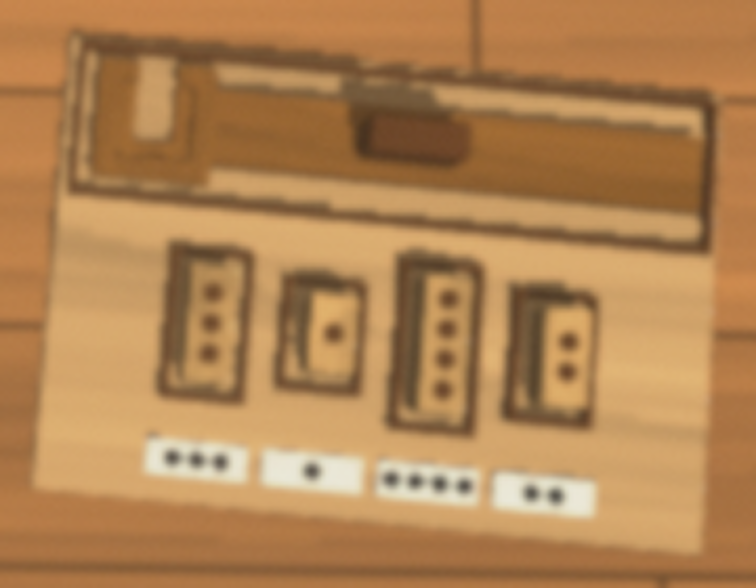

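View pics/s30.png

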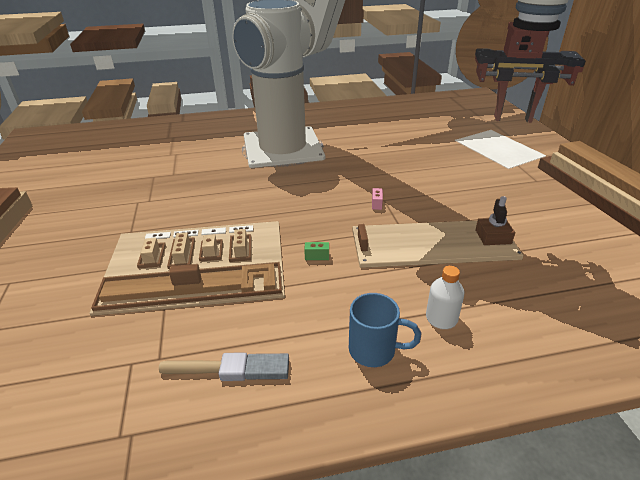

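```bash
python3 - <<'E'
from h import *
print(ctrl.close_job())
E
```

```text
the job is handed in; nothing more can be done
None
```

The jig is unloaded and the job is handed in, at about 54 s of the 210 s allowed. No verdict comes back, so what follows is from my own checks.

- **Nut:** I loosened it clockwise by 5.4 rad in two grips and felt no stop. After the bar and blocks were away I ran it back down. The wing ended within 0.03 rad of where it started, so the joint should read between 0 and 0.4 rad, under the 0.6 limit.
- **Bar:** I lifted it about 2 mm, drew it about 70 mm out sideways and laid it flat in the long slot, grip up. The grip measured about 1 mm from its target.
- **Blocks:** All four were there, and each lies flat, dots up, in the bay with its number. They measured within about 1.5 mm of the bay centres.
- **The rest:** The bottle, mug, brush and the green and pink look-alikes are where they started in the last pictures. The arm is clear of everything. No block appeared to have been knocked aside, and I saw no slackening of the grip.

**Check that disagreed:** the overhead camera placed the jig and tray 4 to 6 mm away from the wrist camera's reading. I used the wrist camera, and every grasp and placement fitted it.

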